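# Load the vial shaker and pin its hold-down bar

### The arm

A 7-joint arm with a two-finger parallel gripper is mounted at the origin on the work surface. World frame = base frame: x ahead of the robot, y to its left, z up, the work surface at z = 0. Lengths are in m, angles in rad, forces in N, time in s.
With the tool pointing down it reaches from about 0.425 to 0.925 m from the base axis. Payload 6.8 kg.
Tool frame: the origin (TCP) lies midway between the tips of the shut fingers; the grasp point (between the pads) lies arm.grip_depth behind it (arm.grip_depth is the distance from the TCP to the grasp point, in m); z points along the fingers, y is the line along which they close (so a half turn about z gives the same grasp; the last joint's range is limited). The gripper opens to 88 mm and grips with 3 to 60 N. Pads are 20 mm wide; open, the fingers measure 115 mm over their backs; the gripper's body (75 mm by 178 mm) begins 61 mm behind the grasp point.
Start: joints at [1.189, 0.477, 0.022, 1.555, -0.011, 1.109, -0.083], TCP at [0.183, -0.65, 0.223] pointing down, gripper open.
Joint ranges: [-2.96, 2.96], [-0.34, 2.1], [-1.41, 1.46], [0.24, 2.44], [-1.37, 4.51], [0.17, 1.92], [-2.96, 2.96]. Speed limits (rad/s): [2.39, 2.39, 3.14, 3.14, 3.14, 3.14, 3.14].

### API

Orientations are given as a unit quaternion [x, y, z, w].
In Python, from cell import arm gives the robot as it stands.
- The arm moves only by the shell command python3 -m creep 'ROWS' [FORCE]. ROWS is JSON, a list of rows, each an object with "fingers": the closure, from -1 (fully open) to 1 (shut); "xyz": the shift along the world's x, y, z each as a share of 250 mm, from -1 to 1, a list of three; "rotation": the turn, a rotation vector about the world's x, y, z each as a share of 1.5 rad, from -1 to 1, a list of three. In form: [{"fingers": fingers, "xyz": [tx, ty, tz], "rotation": [wx, wy, wz]}, ...]. A call has 1 to 8 rows; each row is the pose to reach, as a shift and turn from the pose commanded when the call began; what a row does not reach only later rows make up. A row lasts 1/10 s, in which the tool goes at most 50 mm and 8.59 degrees, less where a joint would pass 70% of its speed; a pose out of reach is approached as far as the arm can. A call with a number of a shift or a turn outside -1 to 1 is refused whole. A call with a gripper value outside its range is refused whole. The fingers move at their own pace and stop on an object; FORCE is the grip in N (left out, the last holds). Time passes only in rows, so rows that repeat a pose let the fingers close. It gives the time, the measured TCP pose, the force, the opening and the grip force at its end, in the units of the state.
- arm.read_state(): the state, without advancing time (a new reading comes with each control period).
- arm.camera(name): name is "side" or "top" or "wrist"; returns (picture, depth): 480x640x3 uint8, blue, green, red; 480x640 float32, m along the optical axis (not along the pixel's ray), 0 where there is no reading.
- arm.camera_model(name): a dict with "intrinsics" (3x3 intrinsics, pixels), "R" (3x3) and "t" (3): a world point X has camera coordinates R X + t. Camera axes: x right, y down, z forward; pixel columns grow to the right and rows downward; lengths in m; the calibration is good to about 2 mm. A picture is of the moment at which its call begins: read the wrist's pose just before it. camera_model takes no time and is no camera call; for the wrist camera it gives the pose at the moment of the call.
- arm.finish_job(): hands the job in; it is judged then, once.
Trained networks look in the newest picture that a camera, given by its name, has taken for a name from the list of things; names that differ only in an ending like _2 or _b are one class to them, and where a whole thing is asked for, a point or a joint stands for the part that bears it (a point fixed in the world has none). Each returns a list of dicts, best first, with "p" (0 to 1); they miss things now and then, are a little off and sometimes report something else, mostly with a low value. They report only what shows in the picture. A call takes as long as a camera call. They do not tell look-alikes from the thing itself.
- arm.cut_out(camera, name): "mask" (480x640 bool, what is visible of it).
- arm.spot_point(camera, name): "point" ([x, y, z] in m, in world coordinates, good to about 4 mm: a listed point, or the origin of a listed thing).
The state is a dict: "clock": time; "qpos": joint angles; "qvel": joint speeds; "effort": joint torques, N m; "position": TCP position; "orientation": TCP orientation; "contact_force": force on the tool from outside, world axes, zero at the start; "moment": the same for the moment, N m; "gripper_width": finger opening in m; "finger_force": force on a finger pad.
Only numpy, scipy, OpenCV 4.12 (cv2) and the standard library are available. Lean on these libraries where they do the work, as an engineer would, in place of code of your own. Each camera call takes 0.05 s, during which the arm holds its last target. There are 200 camera calls.

### The job

Get the vial shaker ready to run. Pull out the headed pin that locks the hold-down bar (it can wait in its parking boss), swing the bar clear, and stand every sample vial from the bench fully home in a bore of the block that matches its size, thin vials in the narrow bores and thick ones in the wide bores. Then swing the bar fully closed over the vials without knocking them and push the pin back down through fork and lug until its head sits on the fork; do not shove the glass beaker aside.

Things in the scene. Friction and masses are not known exactly. Their poses are not given: they have to be found in the camera images.
- shaker: small white orbital shaker, fixed on the bench: body 270 x 200 mm, deck 290 x 210 mm, deck top 74 mm above the bench. Origin on the bench under its centre; x runs from control panel to back, z up. On the deck: the two vial blocks, 30 mm left and right of centre (tops 106 mm above the bench), pivot post at the back, fork in front, parking boss of the pin at the front right corner
- bar (a joint): level aluminium hold-down bar on the pivot post; 0 = closed (stop; over both rows, its lug in the fork, holes in line), up to 1.75 rad = swung open to the shaker's left (+y); stays where left, 1 N moves it. Underside 142, top 148 mm above the bench, 5 mm over seated vials; plate 60 mm wide, 45 to 165 mm from the pivot, then a 26 mm lug with a 13 mm hole at 200 mm. Past 1.5 rad all bores are clear
- bar_pivot (a point): on the bar's upright pivot axis, at the height of the bar's top face
- bar_handle (a point): middle of the bar's handle, a black upright post 15 mm in diameter standing 34 mm high on the bar, 155 mm from the pivot axis; this point is 24 mm above the bar's top face, 10 mm below the handle's top
- fork_hole (a point): centre of the vertical hole of the fork, at the top face of its upper jaw (159 mm above the bench). Fork: two level steel jaws 44 x 28 mm (x y), 8 mm thick, 13 mm gap between for the lug, 13 mm holes with 1.5 mm chamfers in both; open to the left and right
- boss_hole (a point): centre of the mouth of the parking boss, an aluminium block 26 x 26 mm, 42 mm high (top 116 mm above the bench), with a vertical 13 mm hole open to the deck, in which the pin can wait with its head on the boss
- pin: headed steel clevis pin: shank 10 mm in diameter, 38 mm long with a 3 mm chamfered tip, round knurled head 22 mm in diameter and 18 mm high above it, 50 g. Origin at the centre of the tip, z up towards the head. At the start it stands through fork and lug, its head on the fork, and locks the bar
- block_small: aluminium vial block with narrow bores, 136 x 54 x 32 mm (x y z), fixed on the shaker deck; origin at the centre of its underside, x along its row of three bores (42 mm apart), z up. Its bores are 26.5 mm wide. The two blocks lie side by side, 60 mm between their rows, and may change places
- block_large: aluminium vial block with wide bores, 136 x 54 x 32 mm (x y z), fixed on the shaker deck; origin at the centre of its underside, x along its row of three bores (42 mm apart), z up. Its bores are 32.5 mm wide. The two blocks lie side by side, 60 mm between their rows, and may change places
- beaker: glass beaker, 68 mm in diameter, 90 mm tall, on the bench; not part of the job
- block_small_hole0 (a point): centre of the mouth of one of the three bores of the narrow vial block, at the block's top face; bore 26.5 mm wide, 24 mm deep, flat floor, 2 mm chamfer, so a seated vial stands 31 mm proud
- block_large_hole0 (a point): centre of the mouth of one of the three bores of the wide vial block, at the block's top face; bore 32.5 mm wide, 24 mm deep, flat floor, 2 mm chamfer, so a seated vial stands 31 mm proud
- block_small_hole1 (a point): centre of the mouth of one of the three bores of the narrow vial block, at the block's top face; bore 26.5 mm wide, 24 mm deep, flat floor, 2 mm chamfer, so a seated vial stands 31 mm proud
- block_large_hole1 (a point): centre of the mouth of one of the three bores of the wide vial block, at the block's top face; bore 32.5 mm wide, 24 mm deep, flat floor, 2 mm chamfer, so a seated vial stands 31 mm proud
- block_small_hole2 (a point): centre of the mouth of one of the three bores of the narrow vial block, at the block's top face; bore 26.5 mm wide, 24 mm deep, flat floor, 2 mm chamfer, so a seated vial stands 31 mm proud
- block_large_hole2 (a point): centre of the mouth of one of the three bores of the wide vial block, at the block's top face; bore 32.5 mm wide, 24 mm deep, flat floor, 2 mm chamfer, so a seated vial stands 31 mm proud
- vial_small1: amber glass vial with a white screw cap of the same width, outside diameter 24 mm, 55 mm tall (cap the top 15 mm), about 50 g, bottom-heavy (a 16 mm bed of steel mixing balls); origin at the centre of its flat underside, z up along the vial. All vials have the same height and look alike but for their diameter (24 or 30 mm). May be absent
- vial_small2: amber glass vial with a white screw cap of the same width, outside diameter 24 mm, 55 mm tall (cap the top 15 mm), about 50 g, bottom-heavy (a 16 mm bed of steel mixing balls); origin at the centre of its flat underside, z up along the vial. All vials have the same height and look alike but for their diameter (24 or 30 mm). May be absent
- vial_small3: amber glass vial with a white screw cap of the same width, outside diameter 24 mm, 55 mm tall (cap the top 15 mm), about 50 g, bottom-heavy (a 16 mm bed of steel mixing balls); origin at the centre of its flat underside, z up along the vial. All vials have the same height and look alike but for their diameter (24 or 30 mm). May be absent
- vial_large1: amber glass vial with a white screw cap of the same width, outside diameter 30 mm, 55 mm tall (cap the top 15 mm), about 70 g, bottom-heavy (a 16 mm bed of steel mixing balls); origin at the centre of its flat underside, z up along the vial. All vials have the same height and look alike but for their diameter (24 or 30 mm). May be absent
- vial_large2: amber glass vial with a white screw cap of the same width, outside diameter 30 mm, 55 mm tall (cap the top 15 mm), about 70 g, bottom-heavy (a 16 mm bed of steel mixing balls); origin at the centre of its flat underside, z up along the vial. All vials have the same height and look alike but for their diameter (24 or 30 mm). May be absent
- vial_large3: amber glass vial with a white screw cap of the same width, outside diameter 30 mm, 55 mm tall (cap the top 15 mm), about 70 g, bottom-heavy (a 16 mm bed of steel mixing balls); origin at the centre of its flat underside, z up along the vial. All vials have the same height and look alike but for their diameter (24 or 30 mm). May be absent
Things that resemble listed ones, but are neither listed nor needed, are in the scene too. Leave any red look-alike of the vial_small3 alone.

How it is judged:
On the way, in this order (a step that is already met when the one before it is completed fails the run):
1. every vial stands home in a bore of its own size ((horizontal distance between vial_small1 and block_small_hole0 below 0.004 m or horizontal distance between vial_small1 and block_small_hole1 below 0.004 m or horizontal distance between vial_small1 and block_small_hole2 below 0.004 m) and z of vial_small1 in the frame of block_small between 0.004 and 0.012 m and angle between each of vial_small1, vial_small2, vial_small3, vial_large1, vial_large2, vial_large3's own z axis and vertical below 0.12 rad and (horizontal distance between vial_small2 and block_small_hole0 below 0.004 m or horizontal distance between vial_small2 and block_small_hole1 below 0.004 m or horizontal distance between vial_small2 and block_small_hole2 below 0.004 m) and z of vial_small2 in the frame of block_small between 0.004 and 0.012 m and (horizontal distance between vial_small3 and block_small_hole0 below 0.004 m or horizontal distance between vial_small3 and block_small_hole1 below 0.004 m or horizontal distance between vial_small3 and block_small_hole2 below 0.004 m) and z of vial_small3 in the frame of block_small between 0.004 and 0.012 m and (horizontal distance between vial_large1 and block_large_hole0 below 0.004 m or horizontal distance between vial_large1 and block_large_hole1 below 0.004 m or horizontal distance between vial_large1 and block_large_hole2 below 0.004 m) and z of vial_large1 in the frame of block_large between 0.004 and 0.012 m and (horizontal distance between vial_large2 and block_large_hole0 below 0.004 m or horizontal distance between vial_large2 and block_large_hole1 below 0.004 m or horizontal distance between vial_large2 and block_large_hole2 below 0.004 m) and z of vial_large2 in the frame of block_large between 0.004 and 0.012 m and (horizontal distance between vial_large3 and block_large_hole0 below 0.004 m or horizontal distance between vial_large3 and block_large_hole1 below 0.004 m or horizontal distance between vial_large3 and block_large_hole2 below 0.004 m) and z of vial_large3 in the frame of block_large between 0.004 and 0.012 m), for 0.3 s.
2. the hold-down bar is swung fully closed over the vials (value of joint bar below 0.02 rad), for 0.2 s.
3. the pin is pushed through fork and lug with its head on the fork (horizontal distance between pin and fork_hole below 0.004 m and z of pin in the frame of shaker between 0.115 and 0.1245 m and angle between pin's own z axis and vertical below 0.1 rad and value of joint bar below 0.02 rad), for 0.2 s.
At the end, for the whole second after the job is handed in: Every vial present stands in a bore of its size (4 mm off centre, 4 mm off the floor, 0.12 rad tilt at most); bar closed (under 0.02 rad); pin upright (0.1 rad) in the fork hole (4 mm), head within 3.5 mm of the fork; vials and pin at rest (all of step 1 and all of step 3 and linear speed of each of vial_small1, vial_small2, vial_small3, vial_large1, vial_large2, vial_large3, pin below 0.02 m/s); the robot touches nothing.
It fails at once if the arm shoves the glass beaker (more than 6 N) (contact force between any of the arm, the fingers and beaker above 6 N).
It fails at once if a vial is bumped hard by the hold-down bar (more than 15 N) (contact force between bar and vial_small1 above 15 N or contact force between bar and vial_small2 above 15 N or contact force between bar and vial_small3 above 15 N or contact force between bar and vial_large1 above 15 N or contact force between bar and vial_large2 above 15 N or contact force between bar and vial_large3 above 15 N).
Of vial_small1, vial_small2, vial_small3, vial_large1, vial_large2, vial_large3 only 4 to 6 are there at a start; the rules pass over those that are not, and their reading is None.
At some moment in a run one of vial_small1, vial_small2, vial_small3, vial_large1, vial_large2, vial_large3 may be knocked a few centimetres aside while the robot is not near it.
It also fails if it takes over 210 s, if anything falls off the work surface, if the arm or the gripper's body presses on something with over 40 N, if the wrist force passes 120 N, or if a joint passes its speed limit or range.

## Working session

There is one attempt and no reset: what is moved stays moved. The work goes in short steps, Python scripts to look and compute and a shell command to move; the robot and the scene stay as the last step left them, time stands still between calls to the robot, and variables do not carry over. Pictures are saved under pics/ and viewed, at most 14 in all, crops included, and the job is handed in when it is done.

```bash
ls; mkdir -p pics
python3 - <<'E'
from cell import arm
import cv2,numpy as np
print(arm.read_state(), arm.grip_depth)
for c in ("top","side"):
    p,d=arm.camera(c); cv2.imwrite(f"pics/{c}0.png",p)
    m=arm.camera_model(c); print(c,m)
    for n in ["shaker","bar_pivot","bar_handle","fork_hole","boss_hole","pin","beaker","block_small","block_large","block_small_hole0","block_large_hole0","vial_small1","vial_large1"]:
        r=arm.spot_point(c,n); print(n,[(np.round(q["point"],3).tolist(),round(q["p"],2)) for q in r])
E
```

```text
pics
{'clock': 0.0, 'qpos': array([ 1.18887709,  0.47782145,  0.02234324,  1.55644321, -0.01147366,
        1.10929464, -0.0830789 ]), 'qvel': array([-0.00151511, -0.00047416, -0.00040446, -0.00197436, -0.00132411,
        0.00085788,  0.00068037]), 'effort': array([-7.17838629e-04, -5.82855463e+01,  1.53422143e+00, -2.72604829e+01,
       -5.43839007e-02,  1.70781330e-02,  1.74404104e-04]), 'position': array([ 0.18233903, -0.64927937,  0.22167097]), 'orientation': array([ 9.90638580e-01,  1.36507722e-01, -2.05427664e-04, -8.95939647e-04]), 'contact_force': array([-0.74199168,  0.55559342, -0.35191368]), 'moment': array([-0.01004742,  0.02951064, -0.02887588]), 'finger_force': 0.0, 'gripper_width': 0.08776079322040656} 0.0187
top {'intrinsics': array([[566.07578013,   0.        , 327.93634711],
       [  0.        , 566.07578013, 233.49460448],
       [  0.        ,   0.        ,   1.        ]]), 'R': array([[-0.02073061, -0.99976816,  0.00581889],
       [-0.96887759,  0.01865344, -0.24683651],
       [ 0.24667075, -0.01075486, -0.96903967]]), 't': array([0.0161739 , 0.57092774, 1.0
[... 1708 characters left out ...]
ole [([0.444, -0.019, 0.117], 0.68)]
pin []
beaker [([0.669, -0.323, -0.003], 0.92)]
block_small [([0.559, 0.081, 0.075], 0.68), ([0.461, -0.3, 0.001], 0.27)]
block_large [([0.547, 0.018, 0.072], 0.92), ([0.519, 0.088, 0.106], 0.49)]
block_small_hole0 [([0.519, 0.085, 0.107], 0.83), ([0.599, 0.068, 0.104], 0.75), ([0.56, 0.075, 0.106], 0.54), ([0.5, 0.054, 0.172], 0.23)]
block_large_hole0 [([0.586, 0.011, 0.111], 0.88), ([0.508, 0.024, 0.105], 0.6), ([0.552, 0.022, 0.103], 0.58)]
vial_small1 [([0.607, -0.205, -0.001], 0.84), ([0.497, -0.201, -0.002], 0.73), ([0.548, -0.258, -0.0], 0.6), ([0.397, -0.199, 0.006], 0.58)]
vial_large1 [([0.461, -0.301, -0.0], 0.85), ([0.435, 0.32, -0.002], 0.61)]
```

View pics/top0.png

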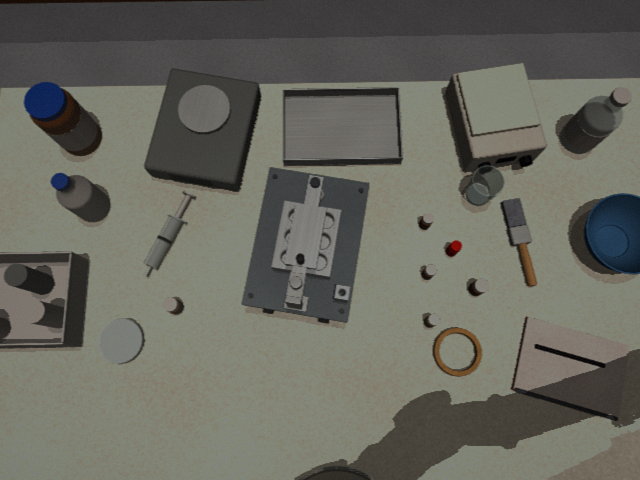

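View pics/side0.png

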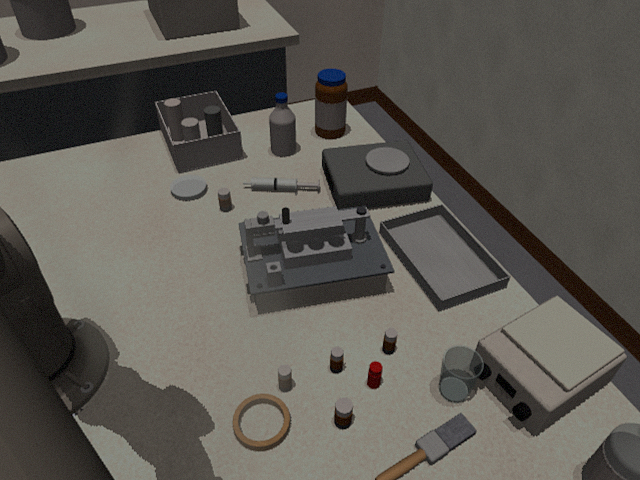

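Top view: shaker at about px (306,245) with the bar closed. Vials at (426,221), (430,271), (432,320), (480,286) and (173,305), with a red look-alike at (455,248) and the beaker at (483,185). The side view agrees, but two vials look pale there, so I'll check those in crops.

```bash
cat > h.py <<'E'
import numpy as np,cv2
from cell import arm
from scipy.spatial.transform import Rotation as R
def go(x,y,z,yaw=None):
    "print shift (in shares) and turn to target TCP / tool-x yaw"
    s=arm.read_state(); d=(np.array([x,y,z])-s["position"])/0.25
    q=R.from_quat(s["orientation"]).as_matrix(); cy=np.arctan2(q[1,0],q[0,0])
    out=[round(v,3) for v in d]
    if yaw is not None:
        e=(R.from_matrix(np.c_[[np.cos(yaw),np.sin(yaw),0],[np.sin(yaw),-np.cos(yaw),0],[0,0,-1]])*R.from_matrix(q).inv()).as_rotvec()/1.5
        out.append(np.round(e,3).tolist())
    print("at",np.round(s["position"],4),"yaw",round(cy,3),"w",round(s["gripper_width"],4),"F",round(s["finger_force"],1),"cf",np.round(s["contact_force"],1),"t",round(s["clock"],2),"->",out)
def spots(c,names):
    for n in names:
        print(c,n,[(np.round(q["point"],4).tolist(),round(q["p"],2)) for q in arm.spot_point(c,n) if q["p"]>.3])
E
python3 - <<'E'
from h import *
s=cv2.imread("pics/side0.png"); t=cv2.imread("pics/top0.png")
a=cv2.resize(s[310:430,250:450],None,fx=3.5,fy=3.5,interpolation=cv2.INTER_CUBIC)[:, :700]
b=cv2.resize(s[170:230,190:250],(160,160)); c=cv2.resize(t[280:330,150:200],(160,160)); d=cv2.resize(t[205:335,410:500],(249,360))[:160]
e=np.zeros((160,700,3),np.uint8); e[:,:160]=b; e[:,160:320]=c; e[:,320:569]=d
cv2.imwrite("pics/crop1.png",np.r_[a,e]); go(.36,-.3,.4,-.19)
print(arm.camera_model("wrist"))
E
```

```text
at [ 0.1825 -0.6499  0.2226] yaw 0.274 w 0.088 F 0.0 cf [0.4 0.6 0.9] t 1.4 -> [np.float64(0.71), np.float64(1.399), np.float64(0.709), [-0.0, 0.0, -0.309]]
{'intrinsics': array([[335.84427316,   0.        , 323.07687981],
       [  0.        , 335.84427316, 239.80389367],
       [  0.        ,   0.        ,   1.        ]]), 'R': array([[ 2.70183253e-01, -9.62808560e-01, -8.28813247e-04],
       [-9.20441807e-01, -2.58546655e-01,  2.93156115e-01],
       [-2.82467504e-01, -7.84429984e-02, -9.56064227e-01]]), 't': array([-0.67475083, -0.03575151,  0.39253317])}
```

View pics/crop1.png

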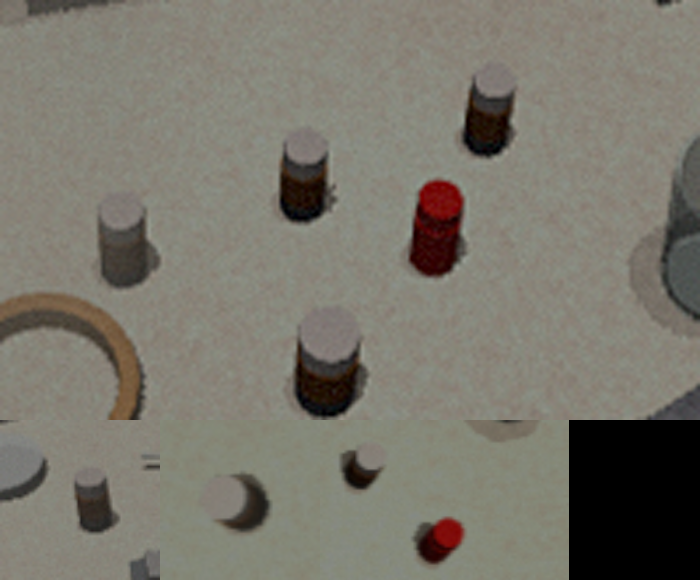

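The vial at about (0.397,-0.20) is white all over, so it is a decoy, as is the red one. The real vials are two small, at (0.606,-0.203) and (0.496,-0.200), and two large, at (0.463,-0.302) and (0.437,0.322). I'm moving above the shaker now.

```bash
python3 -m creep '[{"fingers":-1,"xyz":[0.3,0.3,0.3],"rotation":[0,0,-0.1]},{"fingers":-1,"xyz":[0.7,0.9,0.6],"rotation":[0,0,-0.309]},{"fingers":-1,"xyz":[0.7,0.9,0.6],"rotation":[0,0,-0.309]},{"fingers":-1,"xyz":[0.7,0.9,0.6],"rotation":[0,0,-0.309]},{"fingers":-1,"xyz":[0.7,0.9,0.6],"rotation":[0,0,-0.309]},{"fingers":-1,"xyz":[0.7,0.9,0.6],"rotation":[0,0,-0.309]},{"fingers":-1,"xyz":[0.7,0.9,0.6],"rotation":[0,0,-0.309]}]'
python3 -m creep '[{"fingers":-1,"xyz":[0.25,0.9,0],"rotation":[0,0,0]},{"fingers":-1,"xyz":[0.25,0.9,0],"rotation":[0,0,0]},{"fingers":-1,"xyz":[0.25,0.9,0],"rotation":[0,0,0]},{"fingers":-1,"xyz":[0.25,0.9,0],"rotation":[0,0,0]},{"fingers":-1,"xyz":[0.25,0.9,0],"rotation":[0,0,0]},{"fingers":-1,"xyz":[0.25,0.9,0],"rotation":[0,0,0]}]'
python3 -m creep '[{"fingers":-1,"xyz":[0.25,0.8,0],"rotation":[0,0,0]},{"fingers":-1,"xyz":[0.25,0.8,0],"rotation":[0,0,0]},{"fingers":-1,"xyz":[0.25,0.8,0],"rotation":[0,0,0]},{"fingers":-1,"xyz":[0.25,0.8,0],"rotation":[0,0,0]},{"fingers":-1,"xyz":[0.25,0.8,0],"rotation":[0,0,0]},{"fingers":-1,"xyz":[0.25,0.8,0],"rotation":[0,0,0]},{"fingers":-1,"xyz":[0.25,0.8,0],"rotation":[0,0,0]}]'
python3 - <<'E'
from h import *
go(.47,.04,.4,-.19); m=arm.camera_model("wrist"); print("cam",-m["R"].T@m["t"], m["R"][2])
p,d=arm.camera("wrist"); cv2.imwrite("pics/w1.png",p); np.save("w1d.npy",d)
spots("wrist",["shaker","bar_pivot","bar_handle","fork_hole","boss_hole","pin","block_small","block_large","block_small_hole0","block_large_hole0"])
E
```

```text
clock: 2.1
position: [0.3612, -0.4214, 0.3753]
orientation: [0.996, -0.092, 0.002, 0.0]
contact_force: [0.3, -0.5, 0.4]
gripper_width: 0.0877
finger_force: 0.0
clock: 2.7
position: [0.4216, -0.1947, 0.3732]
orientation: [0.996, -0.09, 0.001, -0.0]
contact_force: [0.2, -0.0, 0.9]
gripper_width: 0.0879
finger_force: 0.0
clock: 3.4
position: [0.4824, -0.0019, 0.3725]
orientation: [0.995, -0.096, -0.0, 0.0]
contact_force: [-0.2, -0.4, 0.2]
gripper_width: 0.0877
finger_force: 0.0
at [ 0.4824 -0.0019  0.3725] yaw -0.192 w 0.0877 F 0.0 cf [-0.2 -0.4  0.2] t 3.4 -> [np.float64(-0.05), np.float64(0.167), np.float64(0.11), [0.001, -0.0, 0.001]]
cam [ 0.56174783 -0.01717145  0.53501239] [-0.28844522  0.05586556 -0.95586526]
wrist shaker [([0.5545, 0.0465, 0.0016], 0.6)]
wrist bar_pivot [([0.6505, 0.0291, 0.1475], 0.92)]
wrist bar_handle []
wrist fork_hole [([0.6071, -0.2024, -0.0023], 0.7), ([0.4554, 0.0684, 0.1611], 0.57)]
wrist boss_hole [([0.4502, -0.0176, 0.1166], 0.62)]
wrist pin [([0.4561, 0.0657, 0.119], 0.57), ([0.3979, -0.2, -0.0006], 0.43)]
wrist block_small [([0.5573, 0.0804, 0.0696], 0.71)]
wrist block_large [([0.5473, 0.0162, 0.0727], 0.66)]
wrist block_small_hole0 [([0.6049, 0.0673, 0.1042], 0.73), ([0.5176, 0.0829, 0.1065], 0.64), ([0.5609, 0.0743, 0.1082], 0.62)]
wrist block_large_hole0 [([0.5025, 0.0265, 0.1092], 0.96), ([0.5512, 0.0196, 0.1085], 0.8), ([0.5892, 0.0092, 0.1058], 0.66), ([0.4412, 0.321, -0.0013], 0.4)]
```

View pics/w1.png

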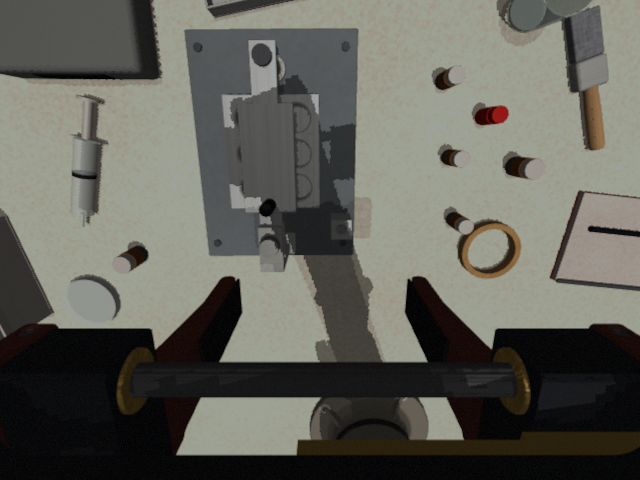

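The wrist view shows the bar, with the handle at (267,207) and the pin at (269,237). The vial at (460,222) is brown from here, so I need a close look before calling it a decoy. Next I fit the shaker pose and crop that vial.

```bash
cat > fit.py <<'E'
import numpy as np
from scipy.optimize import least_squares
# shaker frame about fork: unknown bores centre offset b (x from pivot), boss separately
F=[(.457,.064),(.459,.068),(.4554,.0684),(.457,.063),(.4561,.0657)]
P=[(.65,.027),(.654,.030),(.6505,.0291)]
H=[(.503,.056),(.502,.054)]
S=[[(.522,.082),(.561,.076),(.602,.068)],[(.519,.085),(.56,.075),(.599,.068)],[(.5176,.0829),(.5609,.0743),(.6049,.0673)]]
L=[[(.506,.027),(.546,.018)],[(.508,.024),(.551,.021),(.586,.011)],[(.5025,.0265),(.5512,.0196),(.5892,.0092)]]
def T(p,x,y):
    c,s=np.cos(p[2]),np.sin(p[2]); return np.array([p[0]+c*x-s*y,p[1]+s*x+c*y])
def res(p):
    r=[]
    for q in F: r+=list(T(p,-.2,0)-q)
    for q in P: r+=list(T(p,0,0)-q)
    for q in H: r+=list(T(p,-.155,0)-q)
    for row,y in((S,.03),(L,-.03)):
        for v in row:
            for i,q in enumerate(v): r+=list(T(p,p[3]+(i-1)*.042,y)-q)
    return np.array(r)
o=least_squares(res,[.65,.03,-.19,-.1],loss="soft_l1",f_scale=.003); p=o.x
print(p,np.sqrt(np.mean(res(p)**2)))
print("fork",T(p,-.2,0),"handle",T(p,-.155,0))
for n,y in(("S",.03),("L",-.03)):
    for i in range(3): print(n,i,T(p,p[3]+(i-1)*.042,y))
for th in np.arange(0,1.71,.17): 
    t=p[2]-th; print(round(th,2),np.round([p[0]-.155*np.cos(t),p[1]-.155*np.sin(t)],4))
E
python3 fit.py
python3 - <<'E'
from h import *
go(.4565,.0665,.25,-.185)
p=cv2.imread("pics/w1.png")
a=p[50:250,420:560]; b=p[230:290,100:160]
b=cv2.resize(b,(200,200)); cv2.imwrite("pics/crop2.png",np.c_[cv2.resize(a,(420,600),interpolation=cv2.INTER_CUBIC),cv2.resize(b,(300,600))])
# pin head and handle by depth
d=np.load("w1d.npy")
E
```

```text
[ 0.65309178  0.02765315 -0.19152909 -0.10062947] 0.0019538026980883997
fork [0.45674892 0.0657252 ] handle [0.50092606 0.05715899]
S 0 [0.51878119 0.08425556]
S 1 [0.5600132  0.07626043]
S 2 [0.6012452 0.0682653]
L 0 [0.50735958 0.02535271]
L 1 [0.54859158 0.01735758]
L 2 [0.58982358 0.00936244]
0.0 [0.5009 0.0572]
0.17 [0.5081 0.0825]
0.34 [0.5195 0.1062]
0.51 [0.5347 0.1277]
0.68 [0.5533 0.1463]
0.85 [0.5748 0.1614]
1.02 [0.5986 0.1728]
1.19 [0.6239 0.1799]
1.36 [0.6501 0.1826]
1.53 [0.6764 0.1809]
1.7 [0.702  0.1747]
at [ 0.4825 -0.      0.3727] yaw -0.19 w 0.0877 F 0.0 cf [-0.6 -0.2 -0.3] t 3.95 -> [np.float64(-0.104), np.float64(0.266), np.float64(-0.491), [0.0, 0.0, 0.003]]Traceback (most recent call last):
  File "<stdin>", line 5, in <module>
    res = self.concatenate(tuple(objs), axis=axis)
ValueError: all the input array dimensions except for the concatenation axis must match exactly, but along dimension 1, the array at index 0 has size 420 and the array at index 1 has size 300
```

```bash
python3 -m creep '[{"fingers":0,"xyz":[-0.05,0.13,-0.2],"rotation":[0,0,0]},{"fingers":0,"xyz":[-0.103,0.263,-0.4],"rotation":[0,0,0]},{"fingers":0,"xyz":[-0.103,0.263,-0.6],"rotation":[0,0,0]},{"fingers":0,"xyz":[-0.103,0.263,-0.6],"rotation":[0,0,0]},{"fingers":0,"xyz":[-0.103,0.263,-0.6],"rotation":[0,0,0]},{"fingers":0,"xyz":[-0.103,0.263,-0.6],"rotation":[0,0,0]}]'
python3 - <<'E'
from h import *
p,d=arm.camera("wrist"); m=arm.camera_model("wrist")
go(.4567,.0657,.163,-.1915)
v,u=np.mgrid[0:480,0:640]; K=m["intrinsics"]
X=np.stack([(u-K[0,2])/K[0,0]*d,(v-K[1,2])/K[1,1]*d,d],-1)@np.array(m["R"])-np.array(m["t"])@np.array(m["R"])
for n,c,lo,hi in(("pin",(.4567,.0657),.172,.182),("handle",(.501,.057),.177,.19)):
    k=(d>0)&(abs(X[...,2]-(lo+hi)/2)<(hi-lo)/2)&(np.hypot(X[...,0]-c[0],X[...,1]-c[1])<.018)
    q=X[k]; print(n,len(q),q.mean(0) if len(q) else 0, cv2.minEnclosingCircle(q[:,:2].astype(np.float32)) if len(q) else 0)
spots("wrist",["pin","bar_handle","boss_hole","bar_pivot"])
cv2.imwrite("pics/w2.png",p)
E
```

```text
clock: 4.55
position: [0.4573, 0.0659, 0.2234]
orientation: [0.996, -0.095, 0.0, -0.0]
contact_force: [0.1, -0.5, 0.6]
gripper_width: 0.0452
finger_force: 0.0
at [0.458  0.0659 0.2241] yaw -0.19 w 0.0443 F 0.0 cf [-0.2 -0.3  0.8] t 4.6 -> [np.float64(-0.005), np.float64(-0.001), np.float64(-0.244), [-0.0, 0.001, -0.001]]
pin 846 [0.45777897 0.06571635 0.17771873] ((0.45701101422309875, 0.06587059050798416), 0.01123755145817995)
handle 458 [0.50134765 0.05758248 0.18282334] ((0.5006888508796692, 0.05769781023263931), 0.00747478986158967)
wrist pin [([0.4564, 0.0697, 0.1176], 0.7)]
wrist bar_handle [([0.5011, 0.0587, 0.1732], 0.67)]
wrist boss_hole [([0.4499, -0.0199, 0.1159], 0.6)]
wrist bar_pivot [([0.453, 0.0664, 0.1589], 0.52), ([0.5186, 0.0849, 0.1045], 0.47)]
```

View pics/w2.png

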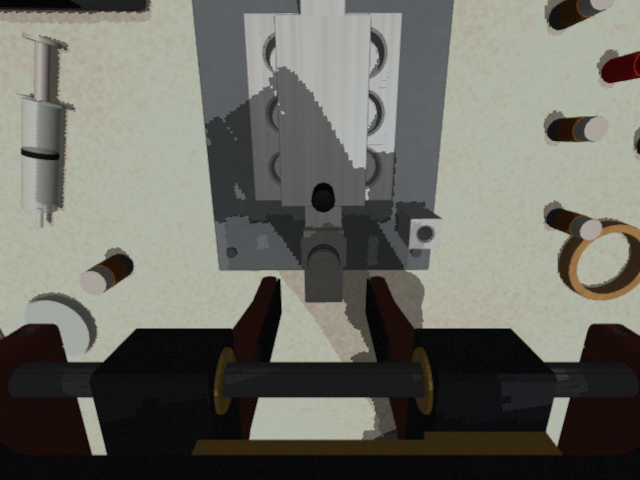

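The pin head is at (323,262), dead ahead, and all the vials look amber with white caps from this angle, including (575,222). So there are 5 vials. Now I grip the pin, lift it, and measure the boss from the same picture.

```bash
python3 -m creep '[{"fingers":0,"xyz":[-0.003,0,-0.15],"rotation":[0,0,0]},{"fingers":0,"xyz":[-0.003,0,-0.246],"rotation":[0,0,0]},{"fingers":0,"xyz":[-0.003,0,-0.246],"rotation":[0,0,0]},{"fingers":1,"xyz":[-0.003,0,-0.246],"rotation":[0,0,0]},{"fingers":1,"xyz":[-0.003,0,-0.246],"rotation":[0,0,0]},{"fingers":1,"xyz":[-0.003,0,-0.246],"rotation":[0,0,0]},{"fingers":1,"xyz":[-0.003,0,-0.246],"rotation":[0,0,0]}]' 20
python3 -m creep '[{"fingers":1,"xyz":[0,0,0.02],"rotation":[0,0,0]},{"fingers":1,"xyz":[0,0,0.1],"rotation":[0,0,0]},{"fingers":1,"xyz":[0,0,0.25],"rotation":[0,0,0]},{"fingers":1,"xyz":[0,0,0.25],"rotation":[0,0,0]},{"fingers":1,"xyz":[0,0,0.25],"rotation":[0,0,0]}]'
python3 - <<'E'
from h import *
p,d=arm.camera("wrist"); m=arm.camera_model("wrist")
v,u=np.mgrid[0:480,0:640]; K=m["intrinsics"]
X=np.stack([(u-K[0,2])/K[0,0]*d,(v-K[1,2])/K[1,1]*d,d],-1)@np.array(m["R"])-np.array(m["t"])@np.array(m["R"])
k=(d>0)&(abs(X[...,2]-.116)<.006)&(np.hypot(X[...,0]-.448,X[...,1]+.02)<.025)
q=X[k]; r=cv2.minAreaRect((q[:,:2]*1000).astype(np.float32)); print(len(q),q.mean(0),r)
spots("wrist",["boss_hole","pin"])
go(.448,-.02,.21,-.1915); cv2.imwrite("pics/w3.png",p)
E
```

```text
clock: 5.5
position: [0.457, 0.066, 0.1624]
orientation: [0.995, -0.095, 0.001, -0.0]
contact_force: [-1.2, 0.1, 5.8]
gripper_width: 0.0211
finger_force: 20.0
clock: 6.0
position: [0.4564, 0.0659, 0.2245]
orientation: [0.995, -0.095, 0.001, -0.0]
contact_force: [-0.1, -0.4, -0.2]
gripper_width: 0.0216
finger_force: 20.0
866 [ 0.44483399 -0.01830989  0.11504012] ((444.36077880859375, -18.564258575439453), (26.472047805786133, 25.867639541625977), 79.63712310791016)
wrist boss_hole [([0.4496, -0.0186, 0.1142], 0.95), ([0.5194, 0.0832, 0.1069], 0.45)]
wrist pin [([0.5197, 0.084, 0.1075], 0.62), ([0.4571, 0.069, 0.1836], 0.56)]
at [0.4552 0.0656 0.2227] yaw -0.19 w 0.0213 F 20.0 cf [-0.5  0.1 -0.4] t 6.15 -> [np.float64(-0.029), np.float64(-0.342), np.float64(-0.051), [0.0, -0.001, -0.001]]
```

```bash
python3 -m creep '[{"fingers":1,"xyz":[-0.044,-0.17,0],"rotation":[0,0,0]},{"fingers":1,"xyz":[-0.044,-0.338,0],"rotation":[0,0,0]},{"fingers":1,"xyz":[-0.044,-0.338,-0.1],"rotation":[0,0,0]},{"fingers":1,"xyz":[-0.044,-0.338,-0.22],"rotation":[0,0,0]},{"fingers":1,"xyz":[-0.044,-0.338,-0.27],"rotation":[0,0,0]},{"fingers":1,"xyz":[-0.044,-0.338,-0.32],"rotation":[0,0,0]},{"fingers":1,"xyz":[-0.044,-0.338,-0.32],"rotation":[0,0,0]}]'
python3 - <<'E'
from h import *
go(.445,-.0188,.1205,-.1915)
E
```

```text
clock: 6.85
position: [0.4441, -0.0183, 0.1423]
orientation: [0.996, -0.094, -0.001, -0.0]
contact_force: [1.6, -0.3, -0.2]
gripper_width: 0.0212
finger_force: 20.0
at [ 0.4441 -0.0183  0.1423] yaw -0.189 w 0.0212 F 20.0 cf [ 1.6 -0.3 -0.2] t 6.85 -> [np.float64(0.004), np.float64(-0.002), np.float64(-0.087), [-0.0, -0.002, -0.002]]
```

```bash
python3 -m creep '[{"fingers":1,"xyz":[0.003,0,-0.04],"rotation":[0,0,0]},{"fingers":1,"xyz":[0.003,0,-0.08],"rotation":[0,0,0]},{"fingers":1,"xyz":[0.003,0,-0.085],"rotation":[0,0,0]},{"fingers":0.3,"xyz":[0.003,0,-0.085],"rotation":[0,0,0]},{"fingers":0.3,"xyz":[0.003,0,-0.085],"rotation":[0,0,0]},{"fingers":0.3,"xyz":[0.003,0,-0.085],"rotation":[0,0,0]}]'
python3 -m creep '[{"fingers":0.3,"xyz":[0,0,0.2],"rotation":[0,0,0]},{"fingers":0.3,"xyz":[0,0,0.4],"rotation":[0,0,0]},{"fingers":0.3,"xyz":[0,0,0.4],"rotation":[0,0,0]},{"fingers":0.3,"xyz":[0,0,0.4],"rotation":[0,0,0]}]'
python3 - <<'E'
from h import *
p,d=arm.camera("wrist"); m=arm.camera_model("wrist")
spots("wrist",["pin"]); go(.501,.0573,.21,-.1915)
v,u=np.mgrid[0:480,0:640]; K=m["intrinsics"]
X=np.stack([(u-K[0,2])/K[0,0]*d,(v-K[1,2])/K[1,1]*d,d],-1)@np.array(m["R"])-np.array(m["t"])@np.array(m["R"])
for n,c,lo,hi in(("pinhead",(.445,-.0185),.124,.145),("handle",(.501,.057),.177,.19)):
    k=(d>0)&(abs(X[...,2]-(lo+hi)/2)<(hi-lo)/2)&(np.hypot(X[...,0]-c[0],X[...,1]-c[1])<.02)
    q=X[k]; print(n,len(q),q.mean(0) if len(q) else 0, cv2.minEnclosingCircle(q[:,:2].astype(np.float32)) if len(q) else 0)
E
```

```text
clock: 7.45
position: [0.4461, -0.0186, 0.1228]
orientation: [0.996, -0.095, 0.0, 0.0]
contact_force: [-0.1, 0.2, 0.2]
gripper_width: 0.0311
finger_force: 0.0
clock: 7.85
position: [0.4466, -0.0187, 0.2237]
orientation: [0.995, -0.095, 0.002, 0.0]
contact_force: [0.4, 0.2, -1.1]
gripper_width: 0.0309
finger_force: 0.0
wrist pin [([0.444, -0.0181, 0.0734], 0.58)]
at [ 0.445  -0.0188  0.2216] yaw -0.19 w 0.0306 F 0.0 cf [ 1.4  0.  -0.5] t 7.95 -> [np.float64(0.224), np.float64(0.304), np.float64(-0.047), [0.0, -0.001, -0.001]]
pinhead 638 [ 0.444277   -0.01898013  0.13232873] ((0.4430624842643738, -0.018592147156596184), 0.011288580484688282)
handle 461 [0.49924118 0.05663716 0.18066365] ((0.4989689886569977, 0.057263292372226715), 0.007516640238463879)
```

Pin is parked. Next I grip the handle.

```bash
python3 -m creep '[{"fingers":0.2,"xyz":[0.11,0.15,0],"rotation":[0,0,0]},{"fingers":0.2,"xyz":[0.219,0.304,0],"rotation":[0,0,0]},{"fingers":0.2,"xyz":[0.219,0.304,-0.05],"rotation":[0,0,0]},{"fingers":0.2,"xyz":[0.219,0.304,-0.2],"rotation":[0,0,0]},{"fingers":0.2,"xyz":[0.219,0.304,-0.264],"rotation":[0,0,0]},{"fingers":0.2,"xyz":[0.219,0.304,-0.264],"rotation":[0,0,0]},{"fingers":1,"xyz":[0.219,0.304,-0.264],"rotation":[0,0,0]},{"fingers":1,"xyz":[0.219,0.304,-0.264],"rotation":[0,0,0]}]' 8
python3 -m creep '[{"fingers":1,"xyz":[0,0,0],"rotation":[0,0,0]},{"fingers":1,"xyz":[0,0,0],"rotation":[0,0,0]}]'
python3 -c "
from h import *
go(.501,.0573,.155,-.1915)"
```

```text
clock: 8.75
position: [0.5009, 0.0573, 0.157]
orientation: [0.995, -0.095, 0.0, -0.0]
contact_force: [0.3, 0.1, 0.3]
gripper_width: 0.0225
finger_force: 0.0
clock: 8.95
position: [0.5012, 0.0576, 0.1573]
orientation: [0.996, -0.095, 0.001, -0.0]
contact_force: [0.1, 0.4, 1.6]
gripper_width: 0.0147
finger_force: 8.0
at [0.5012 0.0576 0.1573] yaw -0.19 w 0.0147 F 8.0 cf [0.1 0.4 1.6] t 8.95 -> [np.float64(-0.001), np.float64(-0.001), np.float64(-0.009), [-0.0, 0.001, -0.001]]
```

```bash
python3 -m creep '[{"fingers":1,"xyz":[0.029,0.101,0],"rotation":[0,0,0]},{"fingers":1,"xyz":[0.074,0.196,0],"rotation":[0,0,0]},{"fingers":1,"xyz":[0.135,0.282,0],"rotation":[0,0,0]},{"fingers":1,"xyz":[0.21,0.356,0],"rotation":[0,0,0]},{"fingers":1,"xyz":[0.296,0.417,0],"rotation":[0,0,0]},{"fingers":1,"xyz":[0.391,0.462,0],"rotation":[0,0,0]},{"fingers":1,"xyz":[0.492,0.491,0],"rotation":[0,0,0]},{"fingers":1,"xyz":[0.597,0.502,0],"rotation":[0,0,0]}]'
python3 -c "
from h import *
go(.6945,.177,.157,-.1915)"
```

```text
clock: 9.75
position: [0.65, 0.1837, 0.1566]
orientation: [0.996, -0.094, -0.0, 0.0]
contact_force: [-1.8, -0.7, 1.2]
gripper_width: 0.0142
finger_force: 8.0
at [0.65   0.1837 0.1566] yaw -0.189 w 0.0142 F 8.0 cf [-1.8 -0.7  1.2] t 9.75 -> [np.float64(0.178), np.float64(-0.027), np.float64(0.001), [0.0, -0.001, -0.002]]
```

```bash
python3 -m creep '[{"fingers":1,"xyz":[0.105,-0.01,0],"rotation":[0,0,0]},{"fingers":1,"xyz":[0.185,-0.03,0],"rotation":[0,0,0]},{"fingers":1,"xyz":[0.185,-0.03,0],"rotation":[0,0,0]},{"fingers":0.3,"xyz":[0.185,-0.03,0],"rotation":[0,0,0]},{"fingers":0.3,"xyz":[0.185,-0.03,0],"rotation":[0,0,0]},{"fingers":0.3,"xyz":[0.185,-0.03,0.2],"rotation":[0,0,0]},{"fingers":0.3,"xyz":[0.185,-0.03,0.3],"rotation":[0,0,0]},{"fingers":0.3,"xyz":[0.185,-0.03,0.3],"rotation":[0,0,0]}]'
python3 -m creep '[{"fingers":0,"xyz":[-0.2,0.12,0],"rotation":[0,0,0]},{"fingers":0,"xyz":[-0.4,0.24,0],"rotation":[0,0,0]},{"fingers":0,"xyz":[-0.6,0.36,0],"rotation":[0,0,0]},{"fingers":0,"xyz":[-0.8,0.48,-0.2],"rotation":[0,0,0]},{"fingers":0,"xyz":[-1,0.58,-0.3],"rotation":[0,0,0]},{"fingers":0,"xyz":[-1,0.58,-0.3],"rotation":[0,0,0]},{"fingers":0,"xyz":[-1,0.58,-0.4],"rotation":[0,0,0]}]'
cat >> h.py <<'E'
def cloud(c="wrist"):
    p,d=arm.camera(c); m=arm.camera_model(c); v,u=np.mgrid[0:480,0:640]; K=m["intrinsics"]
    X=np.stack([(u-K[0,2])/K[0,0]*d,(v-K[1,2])/K[1,1]*d,d],-1)@np.array(m["R"])-np.array(m["t"])@np.array(m["R"])
    X[d<=0]=9; return p,X
def circ(X,c,lo,hi,r=.025):
    "enclosing circle and mean of points with z in lo..hi within r of c"
    k=(X[...,2]>lo)&(X[...,2]<hi)&(np.hypot(X[...,0]-c[0],X[...,1]-c[1])<r); q=X[k]
    if len(q)<10: print("few",len(q)); return
    e=cv2.minEnclosingCircle(q[:,:2].astype(np.float32)); print(len(q),"mean",np.round(q.mean(0),4),"circle",np.round(e[0],4),"D",round(2*e[1],4))
E
python3 - <<'E'
from h import *
p,X=cloud(); cv2.imwrite("pics/w4.png",p); circ(X,(.438,.322),.045,.065); circ(X,(.438,.322),.052,.065)
spots("wrist",["vial_large1","vial_small1","bar_handle","block_large_hole0"]); go(.438,.322,.03,-.1915)
E
```

```text
clock: 10.55
position: [0.698, 0.1758, 0.2369]
orientation: [0.995, -0.095, 0.004, -0.001]
contact_force: [-0.2, 0.3, 0.5]
gripper_width: 0.0304
finger_force: 0.0
clock: 11.25
position: [0.4408, 0.3231, 0.1313]
orientation: [0.996, -0.091, -0.0, -0.0]
contact_force: [0.1, -0.2, 0.6]
gripper_width: 0.0436
finger_force: 0.0
1111 mean [0.4363 0.3181 0.0505] circle [0.4356 0.3182] D 0.0289
20 mean [0.4328 0.3206 0.0522] circle [0.4352 0.3193] D 0.0255
wrist vial_large1 [([0.439, 0.321, 0.0002], 0.69)]
wrist vial_small1 []
wrist bar_handle []
wrist block_large_hole0 []
at [0.4475 0.3197 0.1322] yaw -0.192 w 0.0442 F 0.0 cf [-0.4 -0.6  0.1] t 11.5 -> [np.float64(-0.038), np.float64(0.009), np.float64(-0.409), [0.0, 0.001, 0.0]]
```

View pics/w4.png

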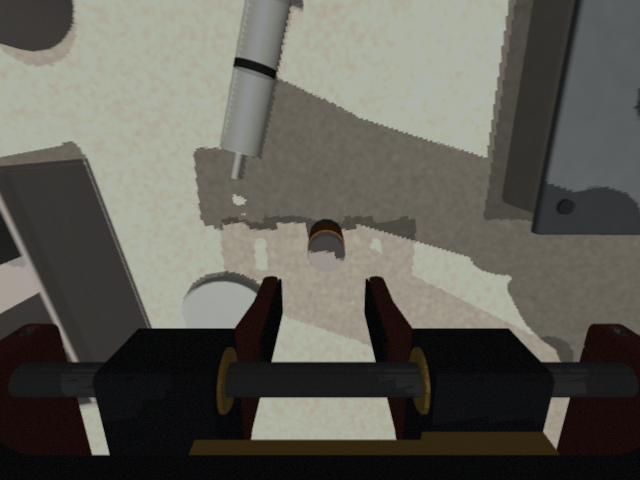

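The vial is at (326,245), upright between the open fingers. The arm was still settling during that picture, so I'll read again with the pose taken beforehand.

```bash
sed -i 's/p,d=arm.camera(c); m=arm.camera_model(c); v/m=arm.camera_model(c); p,d=arm.camera(c); v/' h.py
python3 - <<'E'
from h import *
p,X=cloud(); circ(X,(.438,.322),.045,.065)
go(.438,.321,.03,-.1915)
E
```

```text
1137 mean [0.4384 0.3212 0.0548] circle [0.4371 0.3211] D 0.0294
at [0.448  0.3199 0.1326] yaw -0.192 w 0.0437 F 0.0 cf [-0.3 -0.1  0.1] t 11.55 -> [np.float64(-0.04), np.float64(0.005), np.float64(-0.41), [-0.0, 0.001, 0.0]]
```

```bash
python3 -m creep '[{"fingers":0,"xyz":[-0.041,0.005,-0.1],"rotation":[0,0,0]},{"fingers":0,"xyz":[-0.041,0.005,-0.25],"rotation":[0,0,0]},{"fingers":0,"xyz":[-0.041,0.005,-0.41],"rotation":[0,0,0]},{"fingers":0,"xyz":[-0.041,0.005,-0.41],"rotation":[0,0,0]},{"fingers":0,"xyz":[-0.041,0.005,-0.41],"rotation":[0,0,0]},{"fingers":1,"xyz":[-0.041,0.005,-0.41],"rotation":[0,0,0]},{"fingers":1,"xyz":[-0.041,0.005,-0.41],"rotation":[0,0,0]},{"fingers":1,"xyz":[-0.041,0.005,-0.41],"rotation":[0,0,0]}]' 15
python3 -c "
from h import *
go(.438,.322,.23,-.1915)"
```

```text
clock: 12.35
position: [0.4372, 0.3224, 0.0309]
orientation: [0.995, -0.095, 0.001, -0.001]
contact_force: [-0.3, -1.9, 7.6]
gripper_width: 0.0296
finger_force: 15.0
at [0.4372 0.3224 0.0309] yaw -0.19 w 0.0296 F 15.0 cf [-0.3 -1.9  7.6] t 12.35 -> [np.float64(0.003), np.float64(-0.002), np.float64(0.796), [-0.001, 0.002, -0.001]]
```

```bash
python3 -m creep '[{"fingers":1,"xyz":[0,0,0.2],"rotation":[0,0,0]},{"fingers":1,"xyz":[0,0,0.4],"rotation":[0,0,0]},{"fingers":1,"xyz":[0.05,-0.1,0.6],"rotation":[0,0,0]},{"fingers":1,"xyz":[0.1,-0.25,0.7],"rotation":[0,0,0]},{"fingers":1,"xyz":[0.2,-0.4,0.7],"rotation":[0,0,0]},{"fingers":1,"xyz":[0.3,-0.6,0.7],"rotation":[0,0,0]},{"fingers":1,"xyz":[0.4,-0.8,0.7],"rotation":[0,0,0]},{"fingers":1,"xyz":[0.44,-0.98,0.7],"rotation":[0,0,0]}]'
python3 -m creep '[{"fingers":1,"xyz":[0,-0.15,0],"rotation":[0,0,0]},{"fingers":1,"xyz":[0,-0.24,0],"rotation":[0,0,0]},{"fingers":1,"xyz":[0,-0.24,0],"rotation":[0,0,0]},{"fingers":1,"xyz":[0,-0.24,0],"rotation":[0,0,0]}]'
python3 - <<'E'
from h import *
p,X=cloud(); cv2.imwrite("pics/w5.png",p)
spots("wrist",["block_large_hole0","block_small_hole0"])
spots("top",["fork_hole"]) if 0 else None
go(.5486,.0174,.135,-.1915)
E
```

```text
clock: 13.15
position: [0.545, 0.0824, 0.205]
orientation: [0.996, -0.095, 0.001, -0.0]
contact_force: [-0.6, 0.1, -0.9]
gripper_width: 0.0295
finger_force: 15.0
clock: 13.55
position: [0.5437, 0.0244, 0.2045]
orientation: [0.995, -0.095, 0.0, -0.0]
contact_force: [0.5, 0.5, -0.7]
gripper_width: 0.0298
finger_force: 15.0
wrist block_large_hole0 [([0.5539, 0.0157, 0.1061], 0.75), ([0.5901, 0.0104, 0.1084], 0.62)]
wrist block_small_hole0 [([0.5207, 0.0855, 0.1084], 0.79), ([0.5609, 0.0755, 0.1072], 0.7), ([0.6042, 0.0645, 0.1058], 0.61)]
at [0.5437 0.026  0.2043] yaw -0.187 w 0.0296 F 15.0 cf [ 0.4 -1.2 -0.8] t 13.7 -> [np.float64(0.02), np.float64(-0.034), np.float64(-0.277), [-0.0, 0.0, -0.003]]
```

View pics/w5.png

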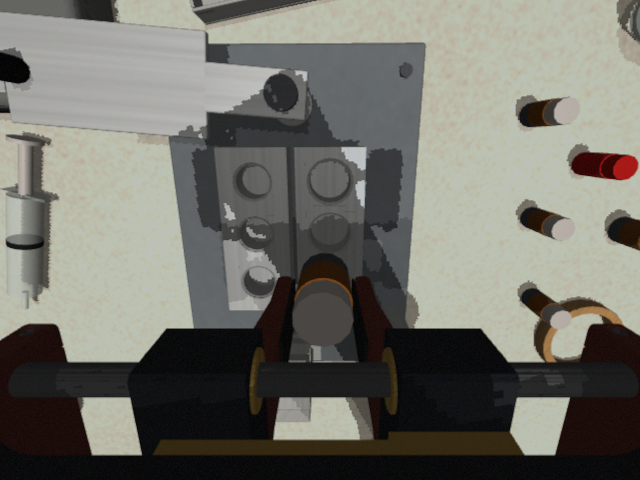

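The bar is clear at upper left and the bores are open: narrow at (254,182), (257,232), (260,281), wide at (329,180), (329,230). I'll cross-check the fit with the pixel rays.

Run:
```python
from h import *
m=arm.camera_model("wrist"); p=cv2.imread("pics/w5.png"); K=m["intrinsics"];Rm=np.array(m["R"]);C=-Rm.T@m["t"]
def ray(u,v,z=.106):
    r=Rm.T@[(u-K[0,2])/K[0,0],(v-K[1,2])/K[1,1],1]; return C+r*(z-C[2])/r[2]
def px(x,y,z=.106):
    c=Rm@[x,y,z]+m["t"]; return (K@c/c[2])[:2]
for u,v in((254,182),(257,232),(260,281),(329,180),(329,230)): print(np.round(ray(u,v),4))
q=p.copy()
for pts,r in((((.5188,.0843),(.56,.0763),(.6012,.0683)),.01325),(((.5486,.0174),(.5898,.0094)),.01625)):
    for x,y in pts:
        a=np.linspace(0,6.28,60); cv2.polylines(q,[np.array([px(x+r*np.cos(t),y+r*np.sin(t)) for t in a],np.int32)],True,(0,255,0))
cv2.imwrite("pics/crop3.png",cv2.resize(q[130:310,190:390],(800,600) if 0 else (660,594),interpolation=cv2.INTER_NEAREST))
```

```text
[0.6002 0.0698 0.106 ]
[0.5608 0.0772 0.106 ]
[0.5186 0.0852 0.106 ]
[0.591  0.0126 0.106 ]
[0.5517 0.0199 0.106 ]
```

View pics/crop3.png

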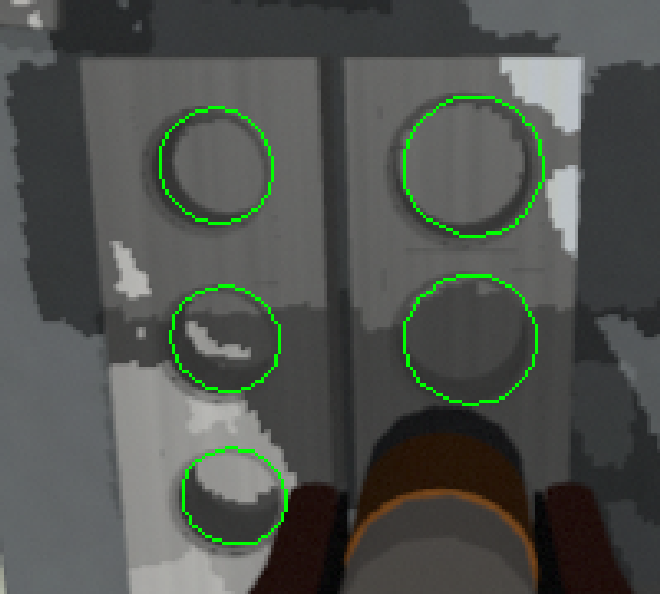

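```bash
python3 -m creep '[{"fingers":1,"xyz":[0.021,-0.03,-0.1],"rotation":[0,0,0]},{"fingers":1,"xyz":[0.021,-0.03,-0.22],"rotation":[0,0,0]},{"fingers":1,"xyz":[0.021,-0.03,-0.22],"rotation":[0,0,0]},{"fingers":1,"xyz":[0.021,-0.03,-0.22],"rotation":[0,0,0]}]'
python3 -c "
from h import *
go(.549,.0183,.112,-.1915)"
```

```text
clock: 14.1
position: [0.5488, 0.0178, 0.1491]
orientation: [0.996, -0.094, -0.001, -0.0]
contact_force: [0.2, 0.9, -0.6]
gripper_width: 0.0294
finger_force: 15.0
at [0.5488 0.0178 0.1491] yaw -0.188 w 0.0294 F 15.0 cf [ 0.2  0.9 -0.6] t 14.1 -> [np.float64(0.001), np.float64(0.002), np.float64(-0.149), [-0.0, -0.001, -0.003]]
```

```bash
python3 -m creep '[{"fingers":1,"xyz":[0,0.002,-0.06],"rotation":[0,0,0]},{"fingers":1,"xyz":[0,0.002,-0.09],"rotation":[0,0,0]},{"fingers":1,"xyz":[0,0.002,-0.12],"rotation":[0,0,0]},{"fingers":1,"xyz":[0,0.002,-0.14],"rotation":[0,0,0]},{"fingers":1,"xyz":[0,0.002,-0.14],"rotation":[0,0,0]}]'
python3 -c "
from h import *
go(.549,.0183,.112,-.1915)"
```

```text
clock: 14.6
position: [0.5494, 0.0176, 0.1134]
orientation: [0.996, -0.095, 0.0, -0.0]
contact_force: [1.9, 2.1, -3.7]
gripper_width: 0.0295
finger_force: 15.0
at [0.5494 0.0176 0.1134] yaw -0.189 w 0.0295 F 15.0 cf [ 1.9  2.1 -3.7] t 14.6 -> [np.float64(-0.002), np.float64(0.003), np.float64(-0.006), [-0.001, 0.001, -0.001]]
```

```bash
python3 -m creep '[{"fingers":0.1,"xyz":[0.002,0.003,0],"rotation":[0,0,0]},{"fingers":0.1,"xyz":[0.002,0.003,0],"rotation":[0,0,0]},{"fingers":0.1,"xyz":[0.002,0.003,0.1],"rotation":[0,0,0]},{"fingers":0.1,"xyz":[0.002,0.003,0.3],"rotation":[0,0,0]},{"fingers":0,"xyz":[-0.05,-0.2,0.4],"rotation":[0,0,0]},{"fingers":0,"xyz":[-0.12,-0.4,0.4],"rotation":[0,0,0]},{"fingers":0,"xyz":[-0.18,-0.6,0.4],"rotation":[0,0,0]},{"fingers":0,"xyz":[-0.24,-0.8,0.4],"rotation":[0,0,0]}]'
python3 -m creep '[{"fingers":0,"xyz":[-0.05,-0.2,0],"rotation":[0,0,0]},{"fingers":0,"xyz":[-0.1,-0.42,0],"rotation":[0,0,0]},{"fingers":0,"xyz":[-0.1,-0.42,-0.1],"rotation":[0,0,0]},{"fingers":0,"xyz":[-0.1,-0.42,-0.2],"rotation":[0,0,0]},{"fingers":0,"xyz":[-0.1,-0.42,-0.2],"rotation":[0,0,0]},{"fingers":0,"xyz":[-0.1,-0.42,-0.2],"rotation":[0,0,0]}]'
python3 - <<'E'
from h import *
p,X=cloud(); cv2.imwrite("pics/w6.png",p)
for c in((.463,-.302),(.496,-.2),(.606,-.203),(.397,-.2)): circ(X,c,.045,.065)
go(.463,-.302,.03,-.1915)
p,X=cloud("top"); circ(X,(.549,.018),.125,.145); cv2.imwrite("pics/t2.png",p)
for c in((.463,-.302),(.496,-.2),(.606,-.203),(.397,-.2)): circ(X,c,.045,.065)
E
```

```text
clock: 15.4
position: [0.4924, -0.171, 0.2148]
orientation: [0.996, -0.095, 0.001, 0.0]
contact_force: [1.5, 0.2, 0.2]
gripper_width: 0.0438
finger_force: 0.0
clock: 16.0
position: [0.4682, -0.2737, 0.1643]
orientation: [0.996, -0.094, -0.0, -0.0]
contact_force: [0.7, 0.2, -0.2]
gripper_width: 0.0437
finger_force: 0.0
936 mean [ 0.4641 -0.3011  0.0549] circle [ 0.4629 -0.3011] D 0.0292
647 mean [ 0.497  -0.2028  0.0547] circle [ 0.4964 -0.2017] D 0.023
921 mean [ 0.604  -0.204   0.0547] circle [ 0.6048 -0.2029] D 0.0235
few 0
at [ 0.4689 -0.2738  0.165 ] yaw -0.189 w 0.0436 F 0.0 cf [-0.3  0.2 -0.3] t 16.05 -> [np.float64(-0.024), np.float64(-0.113), np.float64(-0.54), [0.0, 0.001, -0.002]]
192 mean [0.549  0.0186 0.1364] circle [0.55   0.0187] D 0.0289
169 mean [ 0.462  -0.299   0.0547] circle [ 0.4633 -0.2996] D 0.0298
109 mean [ 0.496  -0.1995  0.0549] circle [ 0.4966 -0.2002] D 0.0236
107 mean [ 0.604  -0.201   0.0541] circle [ 0.6048 -0.2015] D 0.0244
116 mean [ 0.3966 -0.1984  0.0541] circle [ 0.3972 -0.1988] D 0.0229
```

View pics/w6.png

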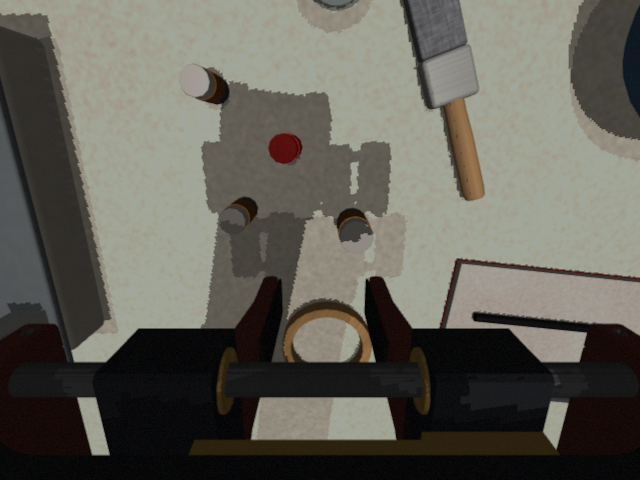

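The first vial is seated (top at 0.136). The large vial is at (355,228) ahead, the red one at (285,148), the smalls at (237,214) and (200,84). Now grasping the large one.

```bash
python3 -m creep '[{"fingers":0,"xyz":[-0.021,-0.107,-0.1],"rotation":[0,0,0]},{"fingers":0,"xyz":[-0.021,-0.107,-0.2],"rotation":[0,0,0]},{"fingers":0,"xyz":[-0.021,-0.107,-0.4],"rotation":[0,0,0]},{"fingers":0,"xyz":[-0.021,-0.107,-0.54],"rotation":[0,0,0]},{"fingers":0,"xyz":[-0.021,-0.107,-0.54],"rotation":[0,0,0]},{"fingers":0,"xyz":[-0.021,-0.107,-0.54],"rotation":[0,0,0]},{"fingers":1,"xyz":[-0.021,-0.107,-0.54],"rotation":[0,0,0]},{"fingers":1,"xyz":[-0.021,-0.107,-0.54],"rotation":[0,0,0]}]' 15
python3 -m creep '[{"fingers":1,"xyz":[0,0,0],"rotation":[0,0,0]},{"fingers":1,"xyz":[0,0,0.02],"rotation":[0,0,0]}]'
python3 -c "
from h import *
go(.5083,.0266,.2,-.1915)"
```

```text
clock: 16.9
position: [0.4646, -0.3015, 0.0313]
orientation: [0.996, -0.095, 0.002, 0.001]
contact_force: [-0.6, -0.4, -0.3]
gripper_width: 0.0315
finger_force: 0.0
clock: 17.1
position: [0.4633, -0.3009, 0.0348]
orientation: [0.996, -0.095, 0.0, 0.0]
contact_force: [-0.8, 0.3, -0.4]
gripper_width: 0.0295
finger_force: 15.0
at [ 0.4633 -0.3009  0.0348] yaw -0.19 w 0.0295 F 15.0 cf [-0.8  0.3 -0.4] t 17.1 -> [np.float64(0.18), np.float64(1.31), np.float64(0.661), [0.0, 0.001, -0.001]]
```

```bash
python3 -m creep '[{"fingers":1,"xyz":[0,0,0.2],"rotation":[0,0,0]},{"fingers":1,"xyz":[0,0,0.4],"rotation":[0,0,0]},{"fingers":1,"xyz":[0.02,0.1,0.6],"rotation":[0,0,0]},{"fingers":1,"xyz":[0.05,0.25,0.66],"rotation":[0,0,0]},{"fingers":1,"xyz":[0.08,0.44,0.66],"rotation":[0,0,0]},{"fingers":1,"xyz":[0.1,0.63,0.66],"rotation":[0,0,0]},{"fingers":1,"xyz":[0.12,0.82,0.66],"rotation":[0,0,0]},{"fingers":1,"xyz":[0.14,1,0.66],"rotation":[0,0,0]}]'
python3 -m creep '[{"fingers":1,"xyz":[0.04,0.19,0],"rotation":[0,0,0]},{"fingers":1,"xyz":[0.04,0.31,-0.1],"rotation":[0,0,0]},{"fingers":1,"xyz":[0.04,0.31,-0.2],"rotation":[0,0,0]},{"fingers":1,"xyz":[0.04,0.31,-0.2],"rotation":[0,0,0]},{"fingers":1,"xyz":[0.04,0.31,-0.2],"rotation":[0,0,0]}]'
python3 -c "
from h import *
go(.5083,.0267,.112,-.1915)"
```

```text
clock: 17.9
position: [0.4977, -0.0487, 0.1997]
orientation: [0.996, -0.095, 0.0, 0.0]
contact_force: [1.3, 0.4, -1.1]
gripper_width: 0.0296
finger_force: 15.0
clock: 18.4
position: [0.5078, 0.0261, 0.1493]
orientation: [0.995, -0.095, -0.0, 0.0]
contact_force: [-0.4, 0.5, -0.4]
gripper_width: 0.029
finger_force: 15.0
at [0.5078 0.0261 0.1493] yaw -0.191 w 0.029 F 15.0 cf [-0.4  0.5 -0.4] t 18.4 -> [np.float64(0.002), np.float64(0.002), np.float64(-0.149), [0.0, -0.0, -0.001]]
```

```bash
python3 -m creep '[{"fingers":1,"xyz":[0.002,0.002,-0.06],"rotation":[0,0,0]},{"fingers":1,"xyz":[0.002,0.002,-0.09],"rotation":[0,0,0]},{"fingers":1,"xyz":[0.002,0.002,-0.12],"rotation":[0,0,0]},{"fingers":1,"xyz":[0.002,0.002,-0.142],"rotation":[0,0,0]},{"fingers":1,"xyz":[0.002,0.002,-0.142],"rotation":[0,0,0]}]'
python3 -c "
from h import *
go(.5083,.0267,.112,-.1915)"
```

```text
clock: 18.9
position: [0.5087, 0.0264, 0.1131]
orientation: [0.995, -0.095, 0.0, 0.0]
contact_force: [0.9, -3.0, -2.1]
gripper_width: 0.0294
finger_force: 15.0
at [0.5087 0.0264 0.1131] yaw -0.191 w 0.0294 F 15.0 cf [ 0.9 -3.  -2.1] t 18.9 -> [np.float64(-0.002), np.float64(0.001), np.float64(-0.004), [0.0, 0.0, -0.001]]
```

```bash
python3 -m creep '[{"fingers":0.1,"xyz":[0,-0.003,0],"rotation":[0,0,0]},{"fingers":0.1,"xyz":[0,-0.003,0],"rotation":[0,0,0]},{"fingers":0.1,"xyz":[0,-0.003,0.1],"rotation":[0,0,0]},{"fingers":0.1,"xyz":[0,-0.003,0.3],"rotation":[0,0,0]},{"fingers":0,"xyz":[-0.01,-0.2,0.35],"rotation":[0,0,0]},{"fingers":0,"xyz":[-0.02,-0.4,0.35],"rotation":[0,0,0]},{"fingers":0,"xyz":[-0.03,-0.6,0.35],"rotation":[0,0,0]},{"fingers":0,"xyz":[-0.04,-0.75,0.35],"rotation":[0,0,0]}]'
python3 -m creep '[{"fingers":0,"xyz":[-0.009,-0.15,-0.1],"rotation":[0,0,0]},{"fingers":0,"xyz":[-0.009,-0.15,-0.2],"rotation":[0,0,0]},{"fingers":0,"xyz":[-0.009,-0.15,-0.3],"rotation":[0,0,0]},{"fingers":0,"xyz":[-0.009,-0.15,-0.3],"rotation":[0,0,0]},{"fingers":0,"xyz":[-0.009,-0.15,-0.3],"rotation":[0,0,0]}]'
python3 - <<'E'
from h import *
p,X=cloud()
for c in((.496,-.2),(.606,-.203)): circ(X,c,.045,.065)
go(.4965,-.201,.03,-.1915)
p,X=cloud("top"); circ(X,(.549,.018),.125,.145);circ(X,(.508,.026),.125,.145)
for c in((.496,-.2),(.606,-.203),(.397,-.2)): circ(X,c,.045,.065)
E
```

```text
clock: 19.7
position: [0.4981, -0.1631, 0.2016]
orientation: [0.995, -0.096, 0.001, 0.0]
contact_force: [-0.2, 1.0, -0.6]
gripper_width: 0.0437
finger_force: 0.0
clock: 20.2
position: [0.4964, -0.1972, 0.1263]
orientation: [0.996, -0.094, -0.0, -0.0]
contact_force: [0.4, -0.1, 0.3]
gripper_width: 0.0441
finger_force: 0.0
797 mean [ 0.4976 -0.2017  0.0546] circle [ 0.4961 -0.2018] D 0.0239
1070 mean [ 0.6045 -0.2029  0.0552] circle [ 0.6047 -0.2029] D 0.0232
at [ 0.4971 -0.1973  0.1271] yaw -0.189 w 0.044 F 0.0 cf [ 0.   0.2 -0. ] t 20.25 -> [np.float64(-0.003), np.float64(-0.015), np.float64(-0.388), [0.0, 0.001, -0.002]]
193 mean [0.549  0.0186 0.1364] circle [0.55   0.0182] D 0.0289
192 mean [0.5073 0.0275 0.1363] circle [0.5079 0.0278] D 0.0294
86 mean [ 0.494  -0.2001  0.0547] circle [ 0.496  -0.2002] D 0.0229
107 mean [ 0.604  -0.2008  0.0542] circle [ 0.6044 -0.2009] D 0.0253
113 mean [ 0.3968 -0.1985  0.0544] circle [ 0.3973 -0.199 ] D 0.0229
```

```bash
python3 -m creep '[{"fingers":0,"xyz":[-0.003,-0.015,-0.2],"rotation":[0,0,0]},{"fingers":0,"xyz":[-0.003,-0.015,-0.388],"rotation":[0,0,0]},{"fingers":0,"xyz":[-0.003,-0.015,-0.388],"rotation":[0,0,0]},{"fingers":0,"xyz":[-0.003,-0.015,-0.388],"rotation":[0,0,0]},{"fingers":1,"xyz":[-0.003,-0.015,-0.388],"rotation":[0,0,0]},{"fingers":1,"xyz":[-0.003,-0.015,-0.388],"rotation":[0,0,0]},{"fingers":1,"xyz":[-0.003,-0.015,-0.388],"rotation":[0,0,0]},{"fingers":1,"xyz":[-0.003,-0.015,-0.388],"rotation":[0,0,0]}]' 15
python3 -m creep '[{"fingers":1,"xyz":[0,0,0.2],"rotation":[0,0,0]},{"fingers":1,"xyz":[0,0,0.4],"rotation":[0,0,0]},{"fingers":1,"xyz":[0.04,0.1,0.6],"rotation":[0,0,0]},{"fingers":1,"xyz":[0.08,0.25,0.68],"rotation":[0,0,0]},{"fingers":1,"xyz":[0.12,0.44,0.68],"rotation":[0,0,0]},{"fingers":1,"xyz":[0.16,0.63,0.68],"rotation":[0,0,0]},{"fingers":1,"xyz":[0.2,0.82,0.68],"rotation":[0,0,0]},{"fingers":1,"xyz":[0.24,1,0.68],"rotation":[0,0,0]}]'
python3 -c "
from h import *
go(.5606,.0771,.15,-.1915)"
```

```text
clock: 21.1
position: [0.497, -0.2019, 0.0307]
orientation: [0.996, -0.095, 0.002, 0.0]
contact_force: [-0.9, -0.6, 8.7]
gripper_width: 0.0235
finger_force: 15.0
clock: 21.9
position: [0.5555, 0.0506, 0.1997]
orientation: [0.996, -0.095, 0.001, 0.0]
contact_force: [1.1, -0.8, -0.3]
gripper_width: 0.0235
finger_force: 15.0
at [0.5555 0.0506 0.1997] yaw -0.19 w 0.0235 F 15.0 cf [ 1.1 -0.8 -0.3] t 21.9 -> [np.float64(0.021), np.float64(0.106), np.float64(-0.199), [0.0, 0.001, -0.001]]
```

```bash
python3 -m creep '[{"fingers":1,"xyz":[0.018,0.111,-0.1],"rotation":[0,0,0]},{"fingers":1,"xyz":[0.018,0.111,-0.2],"rotation":[0,0,0]},{"fingers":1,"xyz":[0.018,0.111,-0.2],"rotation":[0,0,0]},{"fingers":1,"xyz":[0.018,0.111,-0.2],"rotation":[0,0,0]}]'
python3 -c "
from h import *
go(.5606,.0771,.113,-.1915)"
```

```text
clock: 22.3
position: [0.5598, 0.0755, 0.1493]
orientation: [0.995, -0.095, -0.0, 0.0]
contact_force: [1.0, -0.2, -0.5]
gripper_width: 0.0236
finger_force: 15.0
at [0.5598 0.0755 0.1493] yaw -0.191 w 0.0236 F 15.0 cf [ 1.  -0.2 -0.5] t 22.3 -> [np.float64(0.003), np.float64(0.006), np.float64(-0.145), [0.0, -0.0, -0.001]]
```

```bash
python3 -m creep '[{"fingers":1,"xyz":[0.003,0.006,-0.06],"rotation":[0,0,0]},{"fingers":1,"xyz":[0.003,0.006,-0.09],"rotation":[0,0,0]},{"fingers":1,"xyz":[0.003,0.006,-0.12],"rotation":[0,0,0]},{"fingers":1,"xyz":[0.003,0.006,-0.142],"rotation":[0,0,0]},{"fingers":1,"xyz":[0.003,0.006,-0.142],"rotation":[0,0,0]}]'
python3 -c "
from h import *
go(.5606,.0771,.113,-.1915)"
```

```text
clock: 22.8
position: [0.5607, 0.0772, 0.1126]
orientation: [0.995, -0.095, -0.0, 0.0]
contact_force: [0.7, -0.2, -0.8]
gripper_width: 0.0234
finger_force: 15.0
at [0.5607 0.0772 0.1126] yaw -0.19 w 0.0234 F 15.0 cf [ 0.7 -0.2 -0.8] t 22.8 -> [np.float64(-0.0), np.float64(-0.0), np.float64(0.002), [0.0, -0.0, -0.001]]
```

```bash
python3 -m creep '[{"fingers":0.25,"xyz":[0,0,0],"rotation":[0,0,0]},{"fingers":0.25,"xyz":[0,0,0],"rotation":[0,0,0]},{"fingers":0.25,"xyz":[0,0,0.1],"rotation":[0,0,0]},{"fingers":0.25,"xyz":[0,0,0.3],"rotation":[0,0,0]},{"fingers":0,"xyz":[0.04,-0.2,0.35],"rotation":[0,0,0]},{"fingers":0,"xyz":[0.08,-0.4,0.35],"rotation":[0,0,0]},{"fingers":0,"xyz":[0.12,-0.6,0.35],"rotation":[0,0,0]},{"fingers":0,"xyz":[0.15,-0.8,0.35],"rotation":[0,0,0]}]'
python3 -m creep '[{"fingers":0,"xyz":[0.026,-0.2,0],"rotation":[0,0,0]},{"fingers":0,"xyz":[0.026,-0.31,-0.1],"rotation":[0,0,0]},{"fingers":0,"xyz":[0.026,-0.31,-0.2],"rotation":[0,0,0]},{"fingers":0,"xyz":[0.026,-0.31,-0.3],"rotation":[0,0,0]},{"fingers":0,"xyz":[0.026,-0.31,-0.3],"rotation":[0,0,0]},{"fingers":0,"xyz":[0.026,-0.31,-0.3],"rotation":[0,0,0]}]'
python3 - <<'E'
from h import *
p,X=cloud()
circ(X,(.606,-.203),.045,.065)
go(.6047,-.2025,.03,-.1915)
p,X=cloud("top"); circ(X,(.5606,.0771),.125,.145)
for c in((.606,-.203),(.397,-.2)): circ(X,c,.045,.065)
E
```

```text
clock: 23.6
position: [0.598, -0.119, 0.2018]
orientation: [0.996, -0.094, 0.001, 0.0]
contact_force: [1.2, 0.7, -0.9]
gripper_width: 0.0442
finger_force: 0.0
clock: 24.2
position: [0.6042, -0.1945, 0.1264]
orientation: [0.996, -0.094, -0.0, -0.0]
contact_force: [-0.7, 0.9, 1.0]
gripper_width: 0.0441
finger_force: 0.0
795 mean [ 0.6063 -0.2028  0.0548] circle [ 0.6051 -0.2028] D 0.0232
at [ 0.6049 -0.1945  0.1272] yaw -0.189 w 0.044 F 0.0 cf [-0.1  0.7  0.5] t 24.25 -> [np.float64(-0.001), np.float64(-0.032), np.float64(-0.389), [0.0, 0.001, -0.002]]
125 mean [0.56   0.0775 0.1361] circle [0.5611 0.0773] D 0.0239
103 mean [ 0.6042 -0.2012  0.0549] circle [ 0.6049 -0.2014] D 0.0231
110 mean [ 0.3969 -0.1987  0.0548] circle [ 0.3974 -0.1993] D 0.0229
```

```bash
python3 -m creep '[{"fingers":0,"xyz":[0.001,-0.032,-0.2],"rotation":[0,0,0]},{"fingers":0,"xyz":[0.001,-0.032,-0.388],"rotation":[0,0,0]},{"fingers":0,"xyz":[0.001,-0.032,-0.388],"rotation":[0,0,0]},{"fingers":0,"xyz":[0.001,-0.032,-0.388],"rotation":[0,0,0]},{"fingers":1,"xyz":[0.001,-0.032,-0.388],"rotation":[0,0,0]},{"fingers":1,"xyz":[0.001,-0.032,-0.388],"rotation":[0,0,0]},{"fingers":1,"xyz":[0.001,-0.032,-0.388],"rotation":[0,0,0]},{"fingers":1,"xyz":[0.001,-0.032,-0.388],"rotation":[0,0,0]}]' 15
python3 -m creep '[{"fingers":1,"xyz":[0,0,0.2],"rotation":[0,0,0]},{"fingers":1,"xyz":[0,0,0.4],"rotation":[0,0,0]},{"fingers":1,"xyz":[0,0.1,0.6],"rotation":[0,0,0]},{"fingers":1,"xyz":[0,0.25,0.68],"rotation":[0,0,0]},{"fingers":1,"xyz":[0,0.44,0.68],"rotation":[0,0,0]},{"fingers":1,"xyz":[-0.01,0.63,0.68],"rotation":[0,0,0]},{"fingers":1,"xyz":[-0.012,0.82,0.68],"rotation":[0,0,0]},{"fingers":1,"xyz":[-0.012,1,0.68],"rotation":[0,0,0]}]'
python3 -m creep '[{"fingers":1,"xyz":[0,0.09,-0.1],"rotation":[0,0,0]},{"fingers":1,"xyz":[0,0.09,-0.2],"rotation":[0,0,0]},{"fingers":1,"xyz":[0,0.09,-0.2],"rotation":[0,0,0]},{"fingers":1,"xyz":[0,0.09,-0.2],"rotation":[0,0,0]}]'
python3 -c "
from h import *
go(.6018,.0691,.113,-.1915)"
```

```text
clock: 25.1
position: [0.6058, -0.203, 0.031]
orientation: [0.996, -0.095, 0.002, 0.0]
contact_force: [-1.9, -0.1, 8.3]
gripper_width: 0.0233
finger_force: 15.0
clock: 25.9
position: [0.6008, 0.0493, 0.1997]
orientation: [0.996, -0.095, 0.0, -0.0]
contact_force: [-0.4, -0.7, -1.3]
gripper_width: 0.0235
finger_force: 15.0
clock: 26.3
position: [0.6012, 0.0689, 0.1492]
orientation: [0.995, -0.095, -0.0, 0.0]
contact_force: [0.7, -0.4, 0.1]
gripper_width: 0.0236
finger_force: 15.0
at [0.6012 0.0689 0.1492] yaw -0.191 w 0.0236 F 15.0 cf [ 0.7 -0.4  0.1] t 26.3 -> [np.float64(0.002), np.float64(0.001), np.float64(-0.145), [0.0, -0.0, -0.001]]
```

```bash
python3 -m creep '[{"fingers":1,"xyz":[0.002,0.001,-0.06],"rotation":[0,0,0]},{"fingers":1,"xyz":[0.002,0.001,-0.09],"rotation":[0,0,0]},{"fingers":1,"xyz":[0.002,0.001,-0.12],"rotation":[0,0,0]},{"fingers":1,"xyz":[0.002,0.001,-0.142],"rotation":[0,0,0]},{"fingers":1,"xyz":[0.002,0.001,-0.142],"rotation":[0,0,0]}]'
python3 -c "
from h import *
go(.6018,.0691,.113,-.1915)"
```

```text
clock: 26.8
position: [0.6017, 0.0695, 0.1125]
orientation: [0.995, -0.095, -0.0, 0.0]
contact_force: [0.1, 0.6, -2.1]
gripper_width: 0.0235
finger_force: 15.0
at [0.6017 0.0695 0.1125] yaw -0.19 w 0.0235 F 15.0 cf [ 0.1  0.6 -2.1] t 26.8 -> [np.float64(0.0), np.float64(-0.001), np.float64(0.002), [0.0, -0.0, -0.001]]
```

```bash
python3 -m creep '[{"fingers":0.25,"xyz":[0,0,0],"rotation":[0,0,0]},{"fingers":0.25,"xyz":[0,0,0],"rotation":[0,0,0]},{"fingers":0.25,"xyz":[0,0,0.1],"rotation":[0,0,0]},{"fingers":0.25,"xyz":[0,0,0.3],"rotation":[0,0,0]},{"fingers":0.2,"xyz":[-0.15,-0.12,0.35],"rotation":[0,0,0]},{"fingers":0.2,"xyz":[-0.3,-0.24,0.35],"rotation":[0,0,0]},{"fingers":0.2,"xyz":[-0.42,-0.38,0.35],"rotation":[0,0,0]},{"fingers":0.2,"xyz":[-0.54,-0.54,0.35],"rotation":[0,0,0]}]'
python3 -m creep '[{"fingers":0.2,"xyz":[-0.13,-0.13,0],"rotation":[0,0,0]},{"fingers":0.2,"xyz":[-0.2,-0.3,0],"rotation":[0,0,0]},{"fingers":0.2,"xyz":[-0.26,-0.48,-0.1],"rotation":[0,0,0]},{"fingers":0.2,"xyz":[-0.26,-0.54,-0.2],"rotation":[0,0,0]},{"fingers":0.2,"xyz":[-0.26,-0.54,-0.2],"rotation":[0,0,0]},{"fingers":0.2,"xyz":[-0.26,-0.54,-0.2],"rotation":[0,0,0]}]'
python3 - <<'E'
from h import *
p,X=cloud(); cv2.imwrite("pics/w7.png",p)
circ(X,(.397,-.2),.045,.065)
k=(X[...,2]>.006)&(X[...,2]<.044)&(abs(X[...,0]-.41)<.06)&(X[...,1]<-.22)&(X[...,1]>-.3); q=X[k]; print("ring",len(q),q.min(0),q.max(0))
go(.397,-.2,.03,-.1915)
p,X=cloud("top"); circ(X,(.6018,.0691),.125,.145); circ(X,(.397,-.2),.045,.065)
E
```

```text
clock: 27.6
position: [0.4655, -0.0653, 0.2015]
orientation: [0.996, -0.094, 0.001, 0.0]
contact_force: [1.1, -0.9, -0.3]
gripper_width: 0.0352
finger_force: 0.0
clock: 28.2
position: [0.4019, -0.1994, 0.1512]
orientation: [0.996, -0.095, -0.0, -0.0]
contact_force: [0.6, 0.9, 0.3]
gripper_width: 0.035
finger_force: 0.0
652 mean [ 0.3982 -0.2007  0.0548] circle [ 0.3969 -0.2005] D 0.0232
ring 1211 [ 0.35000737 -0.29623363  0.00606648] [ 0.38300203 -0.22003563  0.02154806]
at [ 0.4027 -0.1989  0.1517] yaw -0.188 w 0.035 F 0.0 cf [0.5 0.8 0.6] t 28.25 -> [np.float64(-0.023), np.float64(-0.004), np.float64(-0.487), [-0.0, 0.001, -0.002]]
126 mean [0.6004 0.0701 0.1359] circle [0.6017 0.0701] D 0.0237
34 mean [ 0.39   -0.1972  0.0535] circle [ 0.3925 -0.198 ] D 0.0183
```

View pics/w7.png

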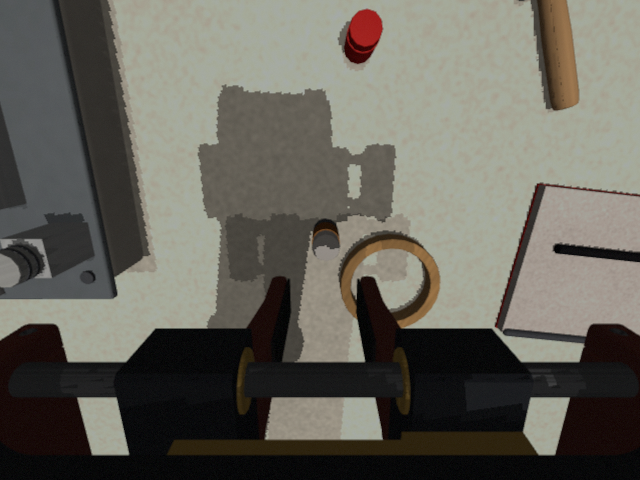

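The vial at (325,237) is amber with a white cap, so it's real. The tape ring's top (0.022) stays below the fingertips (0.030). Grasping.

```bash
python3 -m creep '[{"fingers":0.2,"xyz":[-0.023,-0.005,-0.2],"rotation":[0,0,0]},{"fingers":0.2,"xyz":[-0.023,-0.005,-0.4],"rotation":[0,0,0]},{"fingers":0.2,"xyz":[-0.023,-0.005,-0.485],"rotation":[0,0,0]},{"fingers":0.2,"xyz":[-0.023,-0.005,-0.485],"rotation":[0,0,0]},{"fingers":0.2,"xyz":[-0.023,-0.005,-0.485],"rotation":[0,0,0]},{"fingers":1,"xyz":[-0.023,-0.005,-0.485],"rotation":[0,0,0]},{"fingers":1,"xyz":[-0.023,-0.005,-0.485],"rotation":[0,0,0]},{"fingers":1,"xyz":[-0.023,-0.005,-0.485],"rotation":[0,0,0]}]' 15
python3 -m creep '[{"fingers":1,"xyz":[0,0,0.2],"rotation":[0,0,0]},{"fingers":1,"xyz":[0,0,0.4],"rotation":[0,0,0]},{"fingers":1,"xyz":[0.05,0.1,0.6],"rotation":[0,0,0]},{"fingers":1,"xyz":[0.12,0.25,0.68],"rotation":[0,0,0]},{"fingers":1,"xyz":[0.2,0.42,0.68],"rotation":[0,0,0]},{"fingers":1,"xyz":[0.3,0.6,0.68],"rotation":[0,0,0]},{"fingers":1,"xyz":[0.4,0.77,0.68],"rotation":[0,0,0]},{"fingers":1,"xyz":[0.47,0.92,0.68],"rotation":[0,0,0]}]'
python3 -m creep '[{"fingers":1,"xyz":[0.02,0.16,0],"rotation":[0,0,0]},{"fingers":1,"xyz":[0.02,0.22,-0.1],"rotation":[0,0,0]},{"fingers":1,"xyz":[0.02,0.22,-0.2],"rotation":[0,0,0]},{"fingers":1,"xyz":[0.02,0.22,-0.2],"rotation":[0,0,0]},{"fingers":1,"xyz":[0.02,0.22,-0.2],"rotation":[0,0,0]}]'
python3 -c "
from h import *
go(.5194,.085,.113,-.1915)"
```

```text
clock: 29.1
position: [0.3976, -0.2017, 0.0312]
orientation: [0.996, -0.095, 0.002, 0.0]
contact_force: [-0.0, 2.0, 8.8]
gripper_width: 0.0234
finger_force: 15.0
clock: 29.9
position: [0.5146, 0.031, 0.2006]
orientation: [0.996, -0.094, 0.001, -0.0]
contact_force: [0.4, -1.1, -0.6]
gripper_width: 0.0235
finger_force: 14.9
clock: 30.4
position: [0.5184, 0.0832, 0.1501]
orientation: [0.995, -0.095, -0.0, 0.0]
contact_force: [0.8, 1.5, 0.1]
gripper_width: 0.0236
finger_force: 14.9
at [0.5184 0.0832 0.1501] yaw -0.19 w 0.0236 F 14.9 cf [0.8 1.5 0.1] t 30.4 -> [np.float64(0.004), np.float64(0.007), np.float64(-0.148), [0.0, -0.0, -0.001]]
```

```bash
python3 -m creep '[{"fingers":1,"xyz":[0.004,0.007,-0.06],"rotation":[0,0,0]},{"fingers":1,"xyz":[0.004,0.007,-0.09],"rotation":[0,0,0]},{"fingers":1,"xyz":[0.004,0.007,-0.12],"rotation":[0,0,0]},{"fingers":1,"xyz":[0.004,0.007,-0.146],"rotation":[0,0,0]},{"fingers":1,"xyz":[0.004,0.007,-0.146],"rotation":[0,0,0]}]'
python3 -c "
from h import *
go(.5194,.085,.113,-.1915)"
```

```text
clock: 30.9
position: [0.5193, 0.085, 0.1122]
orientation: [0.995, -0.095, -0.0, 0.0]
contact_force: [0.3, -0.6, -1.1]
gripper_width: 0.0235
finger_force: 15.0
at [0.5193 0.085  0.1122] yaw -0.19 w 0.0235 F 15.0 cf [ 0.3 -0.6 -1.1] t 30.9 -> [np.float64(0.001), np.float64(-0.0), np.float64(0.003), [0.0, -0.001, -0.001]]
```

```bash
python3 -m creep '[{"fingers":0.25,"xyz":[0,0,0],"rotation":[0,0,0]},{"fingers":0.25,"xyz":[0,0,0],"rotation":[0,0,0]},{"fingers":0.25,"xyz":[0,0,0.1],"rotation":[0,0,0]},{"fingers":0.25,"xyz":[0,0,0.3],"rotation":[0,0,0]},{"fingers":0.25,"xyz":[0,0,0.5],"rotation":[0,0,0]},{"fingers":0.25,"xyz":[0.15,0.1,0.55],"rotation":[0,0,0]},{"fingers":0.25,"xyz":[0.3,0.2,0.55],"rotation":[0,0,0]},{"fingers":0.25,"xyz":[0.48,0.3,0.55],"rotation":[0,0,0]}]'
python3 -m creep '[{"fingers":0.25,"xyz":[0.15,0.06,0],"rotation":[0,0,0]},{"fingers":0.25,"xyz":[0.15,0.06,0],"rotation":[0,0,0]},{"fingers":0.25,"xyz":[0.15,0.06,0],"rotation":[0,0,0]}]'
python3 - <<'E'
from h import *
p,X=cloud("top"); cv2.imwrite("pics/t3.png",p)
for c in((.5194,.085),(.5606,.0771),(.6017,.0695),(.508,.0267),(.549,.0186)): circ(X,c,.125,.14,.02)
spots("top",["vial_small1","vial_large1"])
p,X=cloud("wrist"); circ(X,(.698,.176),.176,.19,.025); spots("wrist",["bar_handle"])
go(.698,.1755,.157,-.1915)
E
```

```text
clock: 31.7
position: [0.6397, 0.1606, 0.2527]
orientation: [0.995, -0.095, 0.001, -0.0]
contact_force: [0.9, -0.0, 1.6]
gripper_width: 0.0324
finger_force: 0.0
clock: 32.0
position: [0.6756, 0.1752, 0.25]
orientation: [0.996, -0.094, -0.001, -0.0]
contact_force: [-0.3, 0.8, 0.3]
gripper_width: 0.0326
finger_force: 0.0
few 0
few 0
few 0
few 0
few 0
top vial_small1 []
top vial_large1 []
345 mean [0.6951 0.1779 0.1819] circle [0.6943 0.1781] D 0.0149
wrist bar_handle [([0.6952, 0.1756, 0.1719], 0.96)]
at [0.6751 0.174  0.2514] yaw -0.19 w 0.0328 F 0.0 cf [-0.6 -0.5 -0.2] t 32.25 -> [np.float64(0.092), np.float64(0.006), np.float64(-0.377), [0.0, 0.0, -0.001]]
```

View pics/t3.png

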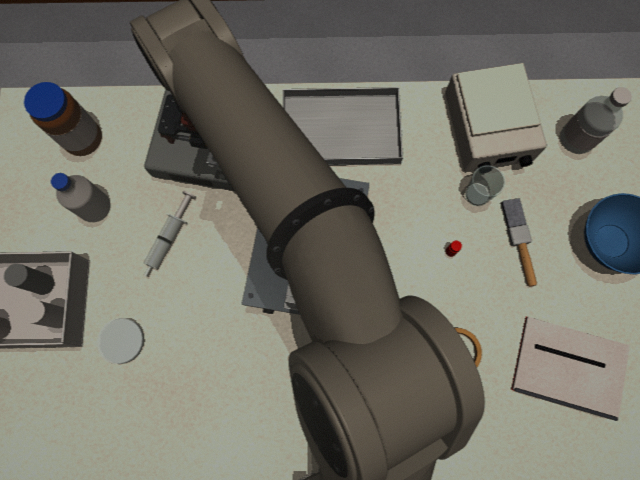

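The arm hides the shaker from above, and only the red look-alike (455,248) is left on the bench. I'll check the seated vials from the side camera.

Run:
```python
from h import *
p,X=cloud("side"); cv2.imwrite("pics/s3.png",cv2.resize(p[170:320,200:420],(800,545)))
for c in((.5194,.085),(.5606,.0771),(.6017,.0695),(.508,.0267),(.549,.0186)): circ(X,c,.13,.142,.02)
```

```text
84 mean [0.5175 0.0823 0.1349] circle [0.5172 0.0836] D 0.0248
81 mean [0.5593 0.0744 0.1348] circle [0.5604 0.0767] D 0.0256
80 mean [0.5996 0.0664 0.1348] circle [0.6   0.067] D 0.0245
141 mean [0.5065 0.0234 0.1352] circle [0.507  0.0258] D 0.0311
137 mean [0.5484 0.0148 0.1351] circle [0.55   0.0168] D 0.032
```

View pics/s3.png

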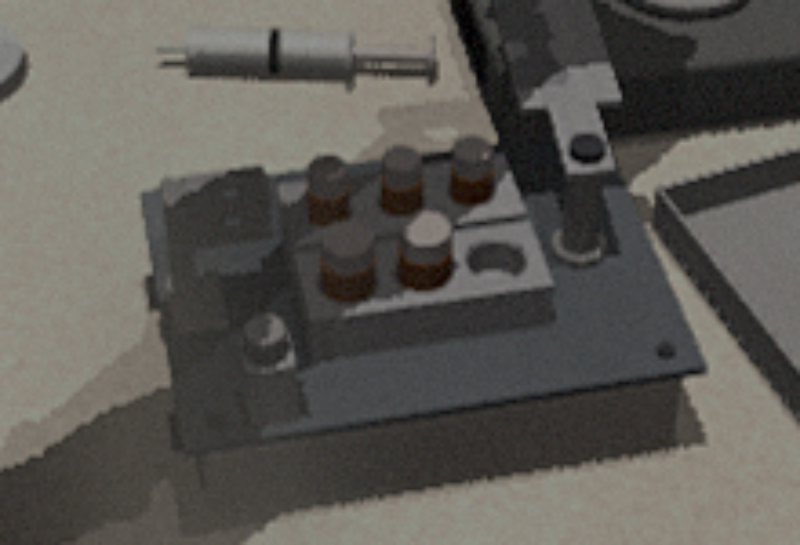

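All five vials are seated at equal height, and the pin waits in its boss at (270,340). Gripping the handle.

```bash
python3 -m creep '[{"fingers":0.25,"xyz":[0.078,0.014,-0.1],"rotation":[0,0,0]},{"fingers":0.25,"xyz":[0.078,0.014,-0.25],"rotation":[0,0,0]},{"fingers":0.25,"xyz":[0.078,0.014,-0.372],"rotation":[0,0,0]},{"fingers":0.25,"xyz":[0.078,0.014,-0.372],"rotation":[0,0,0]},{"fingers":1,"xyz":[0.078,0.014,-0.372],"rotation":[0,0,0]},{"fingers":1,"xyz":[0.078,0.014,-0.372],"rotation":[0,0,0]},{"fingers":1,"xyz":[0.078,0.014,-0.372],"rotation":[0,0,0]},{"fingers":1,"xyz":[0.078,0.014,-0.372],"rotation":[0,0,0]}]' 8
python3 - <<'E'
from h import *
go(.6501,.1826,.157,-.1915)
s=arm.read_state()["position"]; v=s[:2]-[.6531,.0277]; print(np.hypot(*v), np.pi-.1915-np.arctan2(v[1],v[0]))
# arc rel. current
th0=np.pi-.1915-np.arctan2(v[1],v[0])
P=lambda th:np.array([.6531,.0277])+.155*np.array([np.cos(np.pi-.1915-th),np.sin(np.pi-.1915-th)])
for th in np.linspace(th0,0,18): print(round(th,3),np.round((P(th)-s[:2])/.25,3))
E
```

```text
clock: 33.1
position: [0.6964, 0.178, 0.1602]
orientation: [0.995, -0.095, 0.002, -0.0]
contact_force: [-1.9, -2.5, 6.2]
gripper_width: 0.015
finger_force: 8.0
at [0.6964 0.178  0.1602] yaw -0.19 w 0.015 F 8.0 cf [-1.9 -2.5  6.2] t 33.1 -> [np.float64(-0.185), np.float64(0.018), np.float64(-0.013), [-0.0, 0.002, -0.001]]
0.15640683849486564 1.6598214777778675
1.66 [-0.002 -0.005]
1.562 [-0.06   0.008]
1.465 [-0.12   0.017]
1.367 [-0.181  0.019]
1.269 [-0.241  0.015]
1.172 [-0.301  0.006]
1.074 [-0.36 -0.01]
0.976 [-0.416 -0.031]
0.879 [-0.471 -0.057]
0.781 [-0.522 -0.089]
0.683 [-0.571 -0.125]
0.586 [-0.615 -0.166]
0.488 [-0.655 -0.211]
0.391 [-0.691 -0.26 ]
0.293 [-0.722 -0.312]
0.195 [-0.747 -0.367]
0.098 [-0.767 -0.424]
0.0 [-0.782 -0.483]
```

```bash
python3 -m creep '[{"fingers":1,"xyz":[-0.06,0.008,0],"rotation":[0,0,0]},{"fingers":1,"xyz":[-0.12,0.017,0],"rotation":[0,0,0]},{"fingers":1,"xyz":[-0.181,0.019,0],"rotation":[0,0,0]},{"fingers":1,"xyz":[-0.241,0.015,0],"rotation":[0,0,0]},{"fingers":1,"xyz":[-0.301,0.006,0],"rotation":[0,0,0]},{"fingers":1,"xyz":[-0.36,-0.01,0],"rotation":[0,0,0]},{"fingers":1,"xyz":[-0.416,-0.031,0],"rotation":[0,0,0]},{"fingers":1,"xyz":[-0.471,-0.057,0],"rotation":[0,0,0]}]'
python3 -m creep '[{"fingers":1,"xyz":[-0.051,-0.032,0],"rotation":[0,0,0]},{"fingers":1,"xyz":[-0.1,-0.068,0],"rotation":[0,0,0]},{"fingers":1,"xyz":[-0.144,-0.109,0],"rotation":[0,0,0]},{"fingers":1,"xyz":[-0.184,-0.154,0],"rotation":[0,0,0]},{"fingers":1,"xyz":[-0.22,-0.203,0],"rotation":[0,0,0]},{"fingers":1,"xyz":[-0.251,-0.255,0],"rotation":[0,0,0]},{"fingers":1,"xyz":[-0.276,-0.31,0],"rotation":[0,0,0]},{"fingers":1,"xyz":[-0.296,-0.367,0],"rotation":[0,0,0]}]'
python3 -c "
from h import *
go(.5009,.0576,.157,-.1915)"
```

```text
clock: 33.9
position: [0.578, 0.1673, 0.1601]
orientation: [0.996, -0.094, 0.002, -0.002]
contact_force: [-0.8, 3.5, 4.7]
gripper_width: 0.0146
finger_force: 8.0
clock: 34.7
position: [0.5035, 0.0739, 0.1595]
orientation: [0.996, -0.094, 0.001, -0.001]
contact_force: [-2.0, 2.0, 6.0]
gripper_width: 0.0143
finger_force: 8.0
at [0.5035 0.0739 0.1595] yaw -0.188 w 0.0143 F 8.0 cf [-2.  2.  6.] t 34.7 -> [np.float64(-0.011), np.float64(-0.065), np.float64(-0.01), [-0.001, 0.002, -0.003]]
```

```bash
python3 -m creep '[{"fingers":1,"xyz":[-0.006,-0.03,0],"rotation":[0,0,0]},{"fingers":1,"xyz":[-0.011,-0.055,0],"rotation":[0,0,0]},{"fingers":1,"xyz":[-0.011,-0.07,0],"rotation":[0,0,0]},{"fingers":1,"xyz":[-0.011,-0.075,0],"rotation":[0,0,0]},{"fingers":1,"xyz":[-0.011,-0.075,0],"rotation":[0,0,0]}]'
python3 -c "
from h import *
go(.5009,.0576,.157,-.1915)"
```

```text
clock: 35.2
position: [0.5005, 0.0577, 0.1592]
orientation: [0.996, -0.093, 0.0, -0.002]
contact_force: [-6.0, 8.2, 6.4]
gripper_width: 0.0149
finger_force: 8.0
at [0.5005 0.0577 0.1592] yaw -0.187 w 0.0149 F 8.0 cf [-6.   8.2  6.4] t 35.2 -> [np.float64(0.002), np.float64(-0.0), np.float64(-0.009), [-0.003, 0.001, -0.003]]
```

```bash
python3 -m creep '[{"fingers":0.3,"xyz":[0.002,0.006,0],"rotation":[0,0,0]},{"fingers":0.3,"xyz":[0.002,0.006,0],"rotation":[0,0,0]},{"fingers":0.3,"xyz":[0.002,0.006,0.15],"rotation":[0,0,0]},{"fingers":0.3,"xyz":[0.002,0.006,0.25],"rotation":[0,0,0]},{"fingers":0.3,"xyz":[-0.1,-0.15,0.25],"rotation":[0,0,0]},{"fingers":0.3,"xyz":[-0.22,-0.306,0.2],"rotation":[0,0,0]},{"fingers":0.2,"xyz":[-0.22,-0.306,0.2],"rotation":[0,0,0]},{"fingers":0.2,"xyz":[-0.22,-0.306,0.2],"rotation":[0,0,0]}]'
python3 - <<'E'
from h import *
p,X=cloud(); circ(X,(.446,-.0187),.126,.145,.018); circ(X,(.501,.0575),.177,.19,.018)
k=(X[...,2]>.155)&(X[...,2]<.164)&(np.hypot(X[...,0]-.457,X[...,1]-.066)<.045)
q=X[k]; r=cv2.minAreaRect((q[:,:2]*1000).astype(np.float32)); print(len(q),q.mean(0),r)
spots("wrist",["fork_hole"])
go(.4455,-.0187,.1205,-.1915); cv2.imwrite("pics/w8.png",p)
E
python3 -c "
from h import *
p=cv2.imread('pics/w8.png');cv2.imwrite('pics/w8c.png',cv2.resize(p[100:340,180:480],(750,600)))"
```

```text
clock: 36.0
position: [0.4453, -0.0243, 0.2078]
orientation: [0.995, -0.096, 0.0, 0.0]
contact_force: [0.5, 0.1, 0.2]
gripper_width: 0.0351
finger_force: 0.0
709 mean [ 0.4456 -0.0189  0.1338] circle [ 0.4447 -0.0187] D 0.0225
578 mean [0.5004 0.0563 0.1818] circle [0.4997 0.0575] D 0.0157
3131 [0.44988737 0.06637682 0.15927766] ((460.3642272949219, 64.97108459472656), (29.293956756591797, 81.10594940185547), 80.03202819824219)
wrist fork_hole [([0.4583, 0.0679, 0.1592], 0.92)]
at [ 0.4467 -0.0223  0.2082] yaw -0.189 w 0.0349 F 0.0 cf [-0.8 -0.2 -0.2] t 36.1 -> [np.float64(-0.005), np.float64(0.014), np.float64(-0.351), [-0.0, 0.001, -0.002]]
```

View pics/w8c.png

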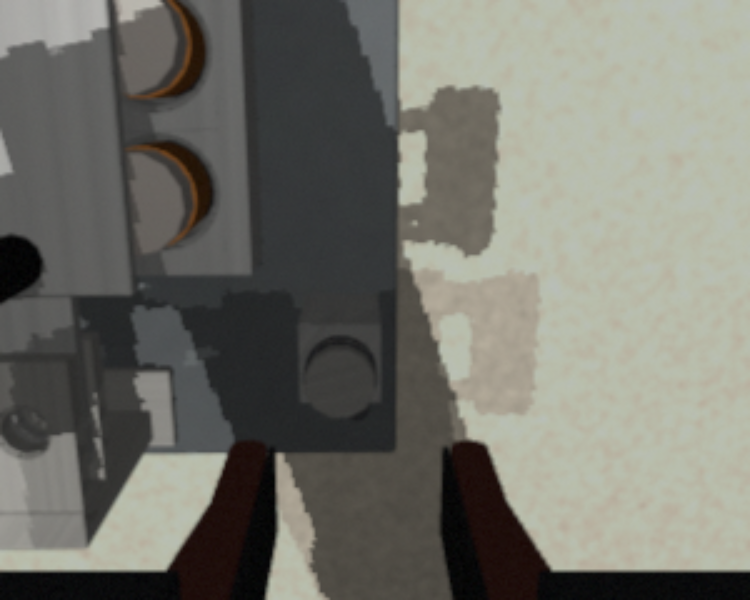

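The bar is closed with the fork hole lined up at (27,428), and the pin head is at (340,375). Grasping the pin.

```bash
python3 -m creep '[{"fingers":0.2,"xyz":[-0.004,0.014,-0.15],"rotation":[0,0,0]},{"fingers":0.2,"xyz":[-0.004,0.014,-0.3],"rotation":[0,0,0]},{"fingers":0.2,"xyz":[-0.004,0.014,-0.35],"rotation":[0,0,0]},{"fingers":0.2,"xyz":[-0.004,0.014,-0.35],"rotation":[0,0,0]},{"fingers":1,"xyz":[-0.004,0.014,-0.35],"rotation":[0,0,0]},{"fingers":1,"xyz":[-0.004,0.014,-0.35],"rotation":[0,0,0]},{"fingers":1,"xyz":[-0.004,0.014,-0.35],"rotation":[0,0,0]},{"fingers":1,"xyz":[-0.004,0.014,-0.35],"rotation":[0,0,0]}]' 20
python3 -c "
from h import *
go(.4572,.0662,.21,-.1915)"
python3 -m creep '[{"fingers":1,"xyz":[0,0,0.05],"rotation":[0,0,0]},{"fingers":1,"xyz":[0,0,0.2],"rotation":[0,0,0]},{"fingers":1,"xyz":[0,0,0.4],"rotation":[0,0,0]},{"fingers":1,"xyz":[0,0,0.4],"rotation":[0,0,0]},{"fingers":1,"xyz":[0,0,0.4],"rotation":[0,0,0]}]'
python3 -c "
from h import *
go(.4572,.0662,.21,-.1915)"
```

```text
clock: 36.9
position: [0.4462, -0.0193, 0.1216]
orientation: [0.995, -0.095, 0.002, -0.0]
contact_force: [-0.2, 0.6, 7.5]
gripper_width: 0.0215
finger_force: 20.0
at [ 0.4462 -0.0193  0.1216] yaw -0.19 w 0.0215 F 20.0 cf [-0.2  0.6  7.5] t 36.9 -> [np.float64(0.044), np.float64(0.342), np.float64(0.354), [0.0, 0.002, -0.001]]
clock: 37.4
position: [0.4452, -0.0198, 0.2217]
orientation: [0.995, -0.095, 0.001, 0.0]
contact_force: [-0.1, 1.1, -1.2]
gripper_width: 0.021
finger_force: 20.0
at [ 0.4452 -0.0198  0.2217] yaw -0.19 w 0.021 F 20.0 cf [-0.1  1.1 -1.2] t 37.4 -> [np.float64(0.048), np.float64(0.344), np.float64(-0.047), [0.001, 0.002, -0.001]]
```

```bash
python3 -m creep '[{"fingers":1,"xyz":[0.02,0.15,0],"rotation":[0,0,0]},{"fingers":1,"xyz":[0.047,0.343,0],"rotation":[0,0,0]},{"fingers":1,"xyz":[0.047,0.343,-0.04],"rotation":[0,0,0]},{"fingers":1,"xyz":[0.047,0.343,-0.04],"rotation":[0,0,0]},{"fingers":1,"xyz":[0.047,0.343,-0.04],"rotation":[0,0,0]}]'
python3 -c "
from h import *
go(.4572,.0664,.164,-.1915)
spots('side',['pin']) if 0 else None"
```

```text
clock: 37.9
position: [0.4554, 0.065, 0.2091]
orientation: [0.995, -0.095, -0.001, 0.001]
contact_force: [1.0, -0.7, 0.2]
gripper_width: 0.0213
finger_force: 20.0
at [0.4554 0.065  0.2091] yaw -0.191 w 0.0213 F 20.0 cf [ 1.  -0.7  0.2] t 37.9 -> [np.float64(0.007), np.float64(0.006), np.float64(-0.18), [0.001, -0.002, -0.001]]
```

```bash
python3 -m creep '[{"fingers":1,"xyz":[0.006,0.005,-0.02],"rotation":[0,0,0]},{"fingers":1,"xyz":[0.006,0.005,-0.05],"rotation":[0,0,0]},{"fingers":1,"xyz":[0.006,0.005,-0.07],"rotation":[0,0,0]},{"fingers":1,"xyz":[0.006,0.005,-0.07],"rotation":[0,0,0]}]'
python3 -c "
from h import *
go(.4572,.0664,.164,-.1915)"
```

```text
clock: 38.3
position: [0.4573, 0.067, 0.1916]
orientation: [0.995, -0.095, -0.001, 0.0]
contact_force: [0.6, 0.6, -0.3]
gripper_width: 0.0217
finger_force: 20.0
at [0.4573 0.067  0.1916] yaw -0.19 w 0.0217 F 20.0 cf [ 0.6  0.6 -0.3] t 38.3 -> [np.float64(-0.0), np.float64(-0.002), np.float64(-0.111), [0.0, -0.001, -0.001]]
```

```bash
python3 -m creep '[{"fingers":1,"xyz":[0,-0.001,-0.03],"rotation":[0,0,0]},{"fingers":1,"xyz":[0,-0.001,-0.06],"rotation":[0,0,0]},{"fingers":1,"xyz":[0,-0.001,-0.09],"rotation":[0,0,0]},{"fingers":1,"xyz":[0,-0.001,-0.11],"rotation":[0,0,0]},{"fingers":1,"xyz":[0,-0.001,-0.114],"rotation":[0,0,0]},{"fingers":1,"xyz":[0,-0.001,-0.114],"rotation":[0,0,0]}]'
python3 -c "
from h import *
go(.4572,.0664,.164,-.1915)"
```

```text
clock: 38.9
position: [0.458, 0.0672, 0.1642]
orientation: [0.996, -0.095, -0.0, 0.0]
contact_force: [-2.1, -1.4, 4.0]
gripper_width: 0.0208
finger_force: 20.0
at [0.458  0.0672 0.1642] yaw -0.19 w 0.0208 F 20.0 cf [-2.1 -1.4  4. ] t 38.9 -> [np.float64(-0.003), np.float64(-0.003), np.float64(-0.001), [0.0, -0.0, -0.001]]
```

Vertical force is up to 4 N, so the head appears to be on the fork. I release, move clear and check.

```bash
python3 -m creep '[{"fingers":0.2,"xyz":[-0.003,-0.003,0],"rotation":[0,0,0]},{"fingers":0.2,"xyz":[-0.003,-0.003,0],"rotation":[0,0,0]},{"fingers":0.2,"xyz":[-0.003,-0.003,0],"rotation":[0,0,0]},{"fingers":0.2,"xyz":[-0.003,-0.003,0.2],"rotation":[0,0,0]},{"fingers":0.2,"xyz":[-0.003,-0.003,0.3],"rotation":[0,0,0]},{"fingers":0.2,"xyz":[-0.003,-0.003,0.3],"rotation":[0,0,0]}]'
python3 - <<'E'
from h import *
p,X=cloud(); cv2.imwrite("pics/w9.png",p); circ(X,(.457,.066),.168,.19,.018); circ(X,(.501,.0575),.178,.19,.018); go(.457,-.2,.3)
p,X=cloud("side"); circ(X,(.457,.066),.168,.19,.018)
for c in((.508,.0267),(.549,.0186)): circ(X,c,.13,.139,.02)
cv2.imwrite("pics/s4.png",cv2.resize(p[170:320,200:420],(800,545)))
E
```

```text
clock: 39.5
position: [0.4596, 0.0673, 0.2426]
orientation: [0.995, -0.095, 0.003, -0.001]
contact_force: [0.3, 0.5, -0.6]
gripper_width: 0.0354
finger_force: 0.0
759 mean [0.4576 0.067  0.1767] circle [0.4566 0.0672] D 0.0225
379 mean [0.5005 0.0577 0.1822] circle [0.5    0.0577] D 0.015
at [0.4583 0.0668 0.2405] yaw -0.19 w 0.0353 F 0.0 cf [-0.1 -0.   0.5] t 39.55 -> [np.float64(-0.005), np.float64(-1.067), np.float64(0.238)]
97 mean [0.4547 0.0638 0.1742] circle [0.4556 0.0671] D 0.0258
110 mean [0.506  0.0207 0.1349] circle [0.5074 0.0231] D 0.0289
112 mean [0.5478 0.0128 0.1349] circle [0.5485 0.0144] D 0.0306
```

View pics/s4.png

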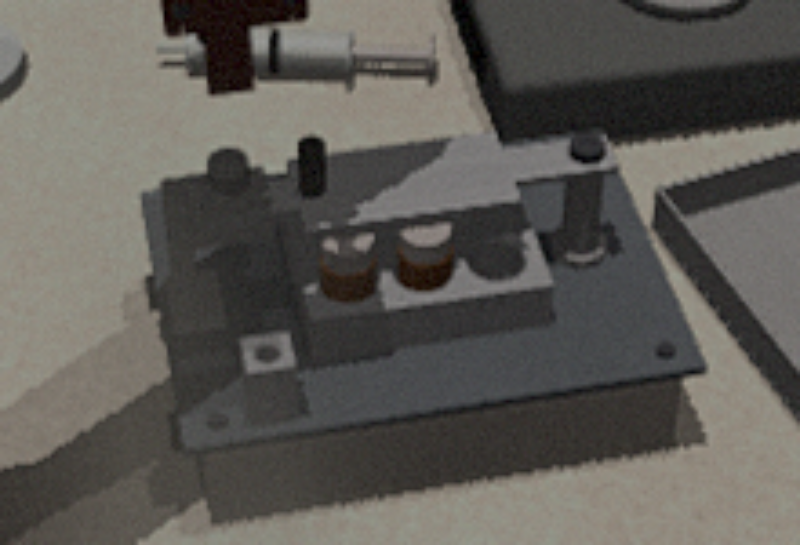

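The pin head is on the fork (top at 0.177, as at the start), the bar is closed over the upright vials, and the arm is clear. Handing in.

```bash
python3 -c "
from cell import arm
print(arm.finish_job())"
```

```text
the job is handed in; nothing more can be done
None
```

The job is handed in with all five vials (three thin, two thick) home in bores of their size, the bar closed over them, the pin back through fork and lug with its head on the fork, and the beaker untouched; the call returned no verdict.

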